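# Stack two stoneware pots on the sprung lift under the wire shelf

### The job

Put the two plain stoneware pots of baking beads away on the sprung lift under the wire shelf: the broad pot upright in the middle of the platform first, then the narrow pot upright on top of it, its foot inside the raised rim of the broad pot's lid. Ease each pot down with the sinking platform until the spring carries its whole weight before letting go, so that the platform never drops or springs back suddenly; how full and heavy each pot is cannot be seen. Do not knock the lift or its shelf, tip a pot over, or disturb the other things on the counter.

Things in the scene. Friction and masses are not known exactly. Their poses are not given: they have to be found in the camera images.
- stand: Fixed steel lift with a wire shelf over it. Origin on the counter below the platform's centre; x from the open front (robot side) to the back. Base plate 18 mm high, x -55 to 95, y -65 to 65 mm. Behind the platform: spring box (x 55 to 101, y -55 to 55, up to 48 mm) and two guide rods (x 68, y +-35, up to 139 mm). Shelf legs 8 mm thick at x 0 and 200, y +-145 mm.
- shelf_front (a point): Middle of the shelf's 10 mm thick front wire, 335 mm up, at x -20 mm of the stand. The level wire shelf runs from here 220 mm back, y -149 to 149 mm, underside 330 mm up. It covers the platform from 25 mm in front of its centre backwards: an upright gripper cannot get in; reach in from the front, tool leaning back 30 to 45 degrees.
- platform (a point): Centre of the upper face of the sprung platform, a flat steel disc 92 mm across and 6 mm thick, 105 mm above the counter when empty. Axes as the stand's. It moves with the platform.
- lift (a joint): How far the platform has sunk, m: 0 empty (top stop) to 0.075 (bottom stop). Goes straight down without tipping. Spring 170 N/m, lightly damped: starts to move at about 0.4 N, then sinks 5.9 mm per newton. A pot let go before the spring carries it makes the platform drop; one pressed too far makes it spring up. It must never move faster than 0.08 m/s.
- broad_pot: White stoneware pot with a thin dark seal line, cylinder 64 mm across, 54 mm high over all; origin at the centre of its underside, z up. The lid is flat and sunk 4 mm inside a raised rim: lid surface 50 mm above the underside, rim inner diameter 55 mm. Mass unknown, 0.14 to 0.58 kg. Starts upright on the counter.
- broad_lid (a point): Centre of the upper face of the broad pot's sunk lid (50 mm above its underside); the narrow pot's foot goes here.
- narrow_pot: White stoneware pot with a thin dark seal line, cylinder 52 mm across with a flat closed top, 60 mm high over all; its foot is a disc 45 mm across and 5 mm high below the wider body. Origin at the centre of the foot's underside, z up. Mass unknown, 0.14 to 0.58 kg. Starts upright on the counter.
- salt_pot: Bystander: round glass salt pot with steel screw lid, 54 mm across, 66 mm high; origin under its centre.
- nest_cups: Bystander: stack of four nested plastic cups 66 mm across, 108 mm high; origin under its centre.
- grater: Bystander: steel grater box 100 x 70 mm, 211 mm high with its handle; origin under its centre.
- mug: Bystander: blue mug 80 mm across, 90 mm high; origin under its centre.
- timer: Bystander: white kitchen timer 50 x 70 x 55 mm; origin under its centre.
- spatula: Bystander: spatula lying on the counter; origin under its middle.
Things that resemble listed ones, but are neither listed nor needed, are in the scene too. Leave any blue or red look-alike of the broad_pot alone.

How it is judged:
On the way:
1. the broad pot alone stands upright in the middle of the platform, let go, the platform sunk under it and at rest (horizontal distance between broad_pot and platform below 0.012 m and z of broad_pot in the frame of platform between -0.004 and 0.004 m and angle between broad_pot's own z axis and vertical below 0.06 rad and velocity of joint lift between -0.02 and 0.02 m/s and contact force between the fingers and broad_pot below 0.05 N and value of joint lift above 0.004 m and horizontal distance between narrow_pot and platform above 0.06 m), for 0.3 s.
At the end, for the whole second after the job is handed in: Broad pot upright (3.4 degrees) on the platform, centred within 12 mm; narrow pot upright on its sunk lid, inside the rim (within 7 mm of centre, at most 2.5 mm above the lid); platform sunk under both and still; nothing held (horizontal distance between broad_pot and platform below 0.012 m and z of broad_pot in the frame of platform between -0.004 and 0.004 m and angle between each of broad_pot, narrow_pot's own z axis and vertical below 0.06 rad and horizontal distance between narrow_pot and broad_lid below 0.007 m and z of narrow_pot in the frame of broad_lid between -0.003 and 0.0025 m and velocity of joint lift between -0.02 and 0.02 m/s and value of joint lift above 0.01 m and linear speed of each of narrow_pot, broad_pot below 0.02 m/s and contact force between the fingers and broad_pot below 0.05 N and contact force between the fingers and narrow_pot below 0.05 N); the robot touches nothing.
It fails at once if the platform dropped or sprang up faster than 0.08 m/s (velocity of joint lift above 0.08 m/s or velocity of joint lift below -0.08 m/s).
It fails at once if the lift or its shelf was knocked by the robot (more than 6 N) (contact force between any of the arm, the fingers and stand above 6 N).
It fails at once if a pot was tipped over (angle between any of broad_pot, narrow_pot's own z axis and vertical above 0.8 rad).
It fails at once if another thing on the counter was shifted more than 30 mm (distance of any of salt_pot, nest_cups, grater, mug, timer, spatula from where it was at the start of the episode above 0.03 m).
It fails at once if another thing on the counter was tipped over (angle between any of salt_pot, nest_cups, grater, mug, timer, spatula's own z axis and vertical above 0.5 rad).
It also fails if it takes over 72 s, if anything falls off the work surface, if the arm or the gripper's body presses on something with over 40 N, if the wrist force passes 120 N, or if a joint passes its speed limit or range.

### The arm

A 7-joint arm with a two-finger parallel gripper is mounted at the origin on the work surface. World frame = base frame: x ahead of the robot, y to its left, z up, the work surface at z = 0. Lengths are in m, angles in rad, forces in N, time in s.
With the tool pointing down it reaches from about 0.35 to 0.775 m from the base axis. Payload 3.1 kg.
Tool frame: the origin (TCP) lies on the centre line of the jaws, within the pads' length; the fingertips stand tip_extent ahead of it and the grasp point (between the pads) lies 11 mm behind it (tip_extent is the distance from the TCP to the fingertips, in m); z points along the fingers, x is the direction in which the jaws open and shut, and the axes are right-handed (so a half turn about z gives the same grasp; the last joint's range is limited). The gripper opens to 85 mm and grips with 20 to 120 N. Pads are 22 mm wide; open, the fingers measure 114 mm over their backs; the gripper's body (76 mm by 85 mm) begins 54 mm behind the grasp point. The pads swing forward as they close: fully open they stand 13 mm farther back than shut.
Start: joints at [-1.193, 0.311, 0.014, 1.512, -0.004, 1.319, -0.027], TCP at [0.224, 0.502, 0.239] pointing down, gripper open.
Joint ranges: [-2.7, 2.7], [-0.3, 1.91], [-1.27, 1.3], [0.12, 2.57], [-1.44, 4.58], [0.2, 2.03], [-3.05, 3.05]. Speed limits (rad/s): [2.79, 2.79, 3.14, 3.14, 3.14, 3.14, 3.14].

### API

Orientations are given as [roll, pitch, yaw] about the fixed x, y, z axes, in that order (R = Rz(yaw) Ry(pitch) Rx(roll)).
In Python, from station import observe, read_camera, close_job, regions_of, tip_extent gives the robot as it stands.
- The arm moves only by the tool carry_out, never from a script. Its argument "increments" is a list of rows, each a list of 5 numbers: the shift along the world's x, y, z in cm, then the turn about the world's z in degrees, then the opening, from 0 (shut) to 1 (fully open). In form: [[tx, ty, tz, turn, gripper], ...]. A call has 1 to 8 rows; each row shifts and turns the commanded pose from where the row before left it; what a row does not reach is not made up. A row lasts 1/12 s, in which the tool goes at most 41.7 mm and 7.16 degrees, less where a joint would pass 70% of its speed; a pose out of reach is approached as far as the arm can. A call with a gripper value outside its range is refused whole. The fingers move at their own pace and stop on an object; "force" is the grip in N (left out, the last holds). Time passes only in rows, so rows that do not move let the fingers close. It gives the time, the measured TCP pose, the force and the opening at its end, in the units of the state.
- observe(): the state, without advancing time (a new reading comes with each control period).
- read_camera(name): name is "scene" or "top"; returns a dict with "image" (420x560x3 uint8, red, green, blue), "intrinsics" (3x3 intrinsics, pixels), "rvec" (rotation vector, rad) and "tvec" (3), from world to camera coordinates, as OpenCV has them. Camera axes: x right, y down, z forward; pixel columns grow to the right and rows downward; lengths in m; the calibration is good to about 2 mm. A picture is of the moment at which its call begins. There is no depth.
- close_job(): hands the job in, once; it reports no verdict.
Trained networks look in a picture, given as the dict that the camera call returned (one of the last four; its "shot" number tells which), for a name from the list of things; names that differ only in an ending like _2 or _b are one class to them, and where a whole thing is asked for, a point or a joint stands for the part that bears it (a point fixed in the world has none). Each returns a list of dicts, best first, with "confidence" (0 to 1); they miss things now and then, are a little off and sometimes report something else, mostly with a low value. They report only what shows in the picture. A call takes as long as a camera call. They do not tell look-alikes from the thing itself.
- regions_of(name, picture): "region" (420x560 bool, what is visible of it) and "rect" ([centre column, centre row, width, height] in pixels, round what is visible of it).
The state is a dict: "t": time; "joint_positions": joint angles; "joint_velocities": joint speeds; "joint_efforts": joint torques, N m; "ee_pos": TCP position; "orientation": TCP orientation; "ft_force": force on the tool from outside, world axes, zero at the start; "wrist_torque": the same for the moment, N m; "width": finger opening in m.
Only numpy, scipy, OpenCV 4.12 (cv2) and the standard library are available. Lean on these libraries where they do the work, as an engineer would, in place of code of your own. Each camera call takes 0.05 s, during which the arm holds its last target.

## Working session

There is one attempt and no reset: what is moved stays moved. The work goes in short steps, Python scripts to look and compute and a tool call to move; the robot and the scene stay as the last step left them, time stands still between calls to the robot, and variables do not carry over. Pictures are saved under pics/ and viewed, and the job is handed in when it is done.

Besides the shell and the picture viewer there is one more tool, called after "Emit:" as name([rows], argument=value, ...), one row to a line, values as JSON. carry_out: Moves the arm, as the interface text tells. Its arguments: {"type":"object","properties":{"increments":{"type":"array","items":{"type":"array","items":{"type":"number"}}},"force":{"type":"number"}},"required":["increments"]}

```bash
ls; mkdir -p pics
python3 - <<'E'
from station import observe, read_camera, tip_extent
import cv2
print(tip_extent); print(observe())
for n in ["scene","top"]:
    p=read_camera(n); cv2.imwrite(f"pics/{n}0.png",p["image"][:,:,::-1]); print(n,p["intrinsics"],p["rvec"],p["tvec"],p["shot"])
E
```

```text
pics
0.008
{'t': 0.0, 'joint_positions': array([-1.19268983,  0.31176867,  0.01397691,  1.51305034, -0.0043805 ,
        1.3191843 , -0.02716956]), 'joint_velocities': array([ 2.83039514e-05, -1.88073060e-03, -7.19075020e-04, -2.20721107e-03,
       -6.96571454e-04, -1.58385718e-03,  8.96600348e-04]), 'joint_efforts': array([-2.60951145e-05, -3.79915702e+01,  1.46096894e-01, -2.30585736e+01,
        1.23337749e-02,  1.38861741e-02,  3.05850551e-05]), 'ee_pos': array([0.22387177, 0.50160597, 0.23820012]), 'orientation': array([3.14148080e+00, 2.37759131e-03, 1.15111619e+00]), 'ft_force': array([-0.11954776,  0.20316954,  0.61360381]), 'wrist_torque': array([-0.06534152,  0.05536122,  0.00818096]), 'width': 0.08507187301729893}
scene [[506.57788151   0.         282.87021861]
 [  0.         506.57788151 209.50504566]
 [  0.           0.           1.        ]] [ 2.47107962  0.25546271 -0.10710721] [-0.49466514  0.01796926  1.71746174] 1
top [[509.39024609   0.         276.16983579]
 [  0.         509.39024609 217.03595651]
 [  0.           0.           1.        ]] [ 2.16680983 -2.02261345  0.22272594] [-0.07357394  0.56190565  1.5953821 ] 2
```

View pics/scene0.png

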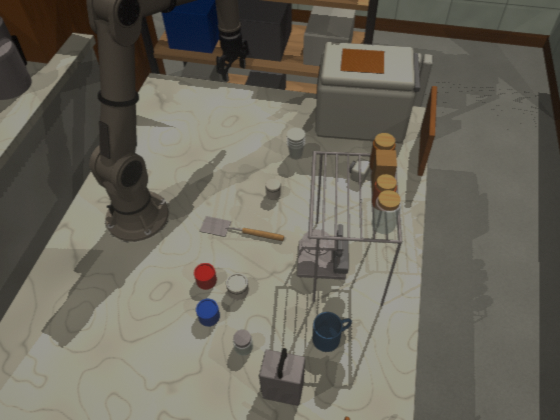

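View pics/top0.png

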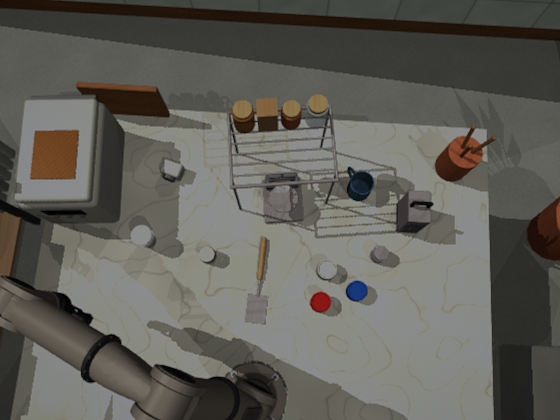

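```bash
cat > h.py <<'E'
import numpy as np, cv2
from station import *
def cam(p): R=cv2.Rodrigues(np.array(p["rvec"],float))[0]; return np.array(p["intrinsics"]),R,np.array(p["tvec"],float).ravel()
def proj(p,X):
    return cv2.projectPoints(np.array(X,float).reshape(-1,3),np.array(p["rvec"],float),np.array(p["tvec"],float),np.array(p["intrinsics"]),None)[0].reshape(-1,2)
def tri(ps,uvs):
    P=[]
    A=[];b=[]
    for p,uv in zip(ps,uvs):
        K,R,t=cam(p);d=R.T@np.linalg.inv(K)@np.array([uv[0],uv[1],1.]);d/=np.linalg.norm(d);c=-R.T@t
        M=np.eye(3)-np.outer(d,d);A.append(M);b.append(M@c)
    X=np.linalg.lstsq(np.vstack(A),np.hstack(b),rcond=None)[0]
    return X,[float(np.linalg.norm(proj(p,X)[0]-np.array(uv))) for p,uv in zip(ps,uvs)]
def plane(p,uv,z):
    K,R,t=cam(p);d=R.T@np.linalg.inv(K)@np.array([uv[0],uv[1],1.]);c=-R.T@t
    return c+d*(z-c[2])/d[2]
E
python3 - <<'E'
from h import *
import pickle
ps=[read_camera("scene"),read_camera("top")]
pickle.dump(ps,open("ps0.pkl","wb"))
out={}
for n in "stand platform broad_pot narrow_pot salt_pot nest_cups grater mug timer spatula".split():
    for p,c in zip(ps,("scene","top")):
        r=regions_of(n,p); out[n,c]=r
        print(n,c,[(round(d["confidence"],2),np.round(d["rect"]).tolist(),int(d["region"].sum())) for d in r[:4]])
pickle.dump(out,open("reg0.pkl","wb"))
for n,p,(x0,y0,x1,y1) in (("s",ps[0],(180,160,420,400)),("t",ps[1],(180,80,440,320))):
    cv2.imwrite(f"pics/crop_{n}.png",cv2.resize(p["image"][y0:y1,x0:x1,::-1],None,fx=2.5 if n=="s" else 2.3,fy=2.5 if n=="s" else 2.3,interpolation=cv2.INTER_CUBIC))
E
```

```text
stand scene [(0.56, [351.0, 218.0, 106.0, 168.0], 5449)]
stand top [(0.58, [284.0, 159.0, 116.0, 129.0], 6208)]
platform scene [(0.57, [322.0, 242.0, 40.0, 29.0], 515), (0.15, [350.0, 221.0, 108.0, 176.0], 6679)]
platform top [(0.69, [281.0, 195.0, 28.0, 36.0], 737)]
broad_pot scene [(0.92, [208.0, 310.0, 24.0, 27.0], 504), (0.92, [208.0, 274.0, 23.0, 25.0], 470), (0.68, [236.0, 286.0, 24.0, 22.0], 496)]
broad_pot top [(0.8, [328.0, 272.0, 18.0, 21.0], 311), (0.69, [324.0, 303.0, 24.0, 25.0], 328), (0.54, [357.0, 292.0, 23.0, 22.0], 401)]
narrow_pot scene [(0.69, [272.0, 191.0, 16.0, 19.0], 299), (0.59, [361.0, 172.0, 17.0, 24.0], 377)]
narrow_pot top [(0.81, [209.0, 256.0, 17.0, 14.0], 244)]
salt_pot scene [(0.89, [243.0, 344.0, 18.0, 28.0], 394)]
salt_pot top [(0.58, [379.0, 255.0, 21.0, 21.0], 239)]
nest_cups scene [(0.98, [295.0, 144.0, 22.0, 32.0], 486)]
nest_cups top [(0.97, [144.0, 236.0, 20.0, 23.0], 419), (0.53, [285.0, 159.0, 114.0, 126.0], 6397)]
grater scene [(0.89, [280.0, 377.0, 48.0, 59.0], 2099), (0.38, [322.0, 245.0, 43.0, 28.0], 562)]
grater top [(0.64, [413.0, 212.0, 40.0, 46.0], 1294)]
mug scene [(0.85, [329.0, 332.0, 35.0, 40.0], 1015)]
mug top [(0.69, [358.0, 182.0, 28.0, 35.0], 628), (0.26, [286.0, 194.0, 30.0, 37.0], 723)]
timer scene [(0.62, [360.0, 173.0, 22.0, 25.0], 402)]
timer top [(0.75, [171.0, 170.0, 28.0, 17.0], 398), (0.63, [414.0, 212.0, 38.0, 40.0], 1294), (0.61, [327.0, 269.0, 22.0, 19.0], 341)]
spatula scene [(0.63, [243.0, 228.0, 86.0, 26.0], 679), (0.46, [323.0, 244.0, 43.0, 28.0], 544)]
spatula top [(0.82, [258.0, 284.0, 22.0, 84.0], 781), (0.45, [144.0, 237.0, 26.0, 24.0], 418)]
```

View pics/crop_s.png

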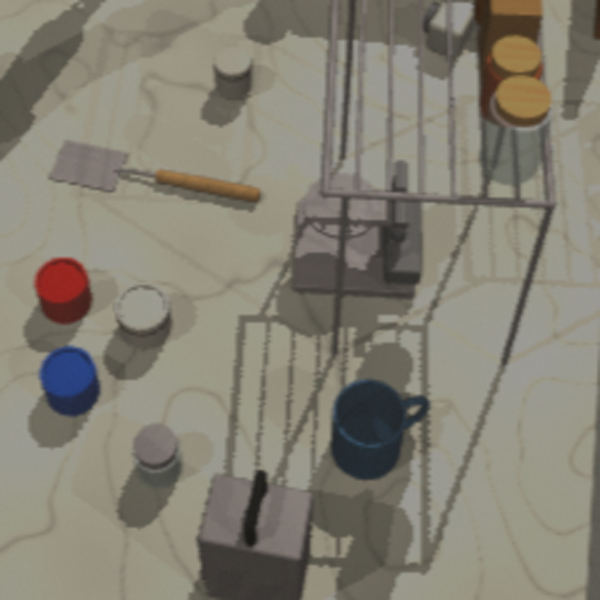

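View pics/crop_t.png

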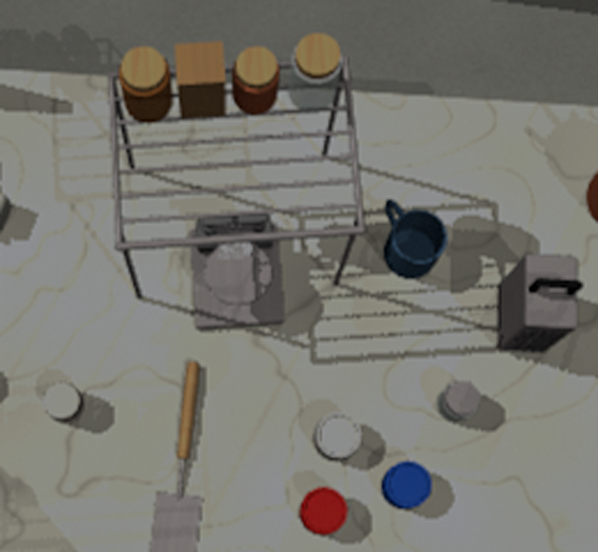

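Run:
```python
import pickle
from h import *
from scipy.optimize import minimize
ps=pickle.load(open("ps0.pkl","rb"));reg=pickle.load(open("reg0.pkl","rb"))
def hull(p,x,y,r,h,S=8):
    a=np.linspace(0,2*np.pi,48,endpoint=False)
    pts=np.vstack([np.c_[x+r*np.cos(a),y+r*np.sin(a),np.full(48,z)] for z in (0,h)])
    uv=proj(p,pts); return cv2.convexHull(uv.astype(np.float32))[:,0]
def cost(v,regs,r,h=None):
    hh=v[2] if h is None else h
    c=0
    for p,m in zip(ps,regs):
        u=hull(p,v[0],v[1],r,hh)
        im=np.zeros(m.shape,np.uint8);big=np.zeros((m.shape[0],m.shape[1]),np.uint8)
        x0,y0=u.min(0).astype(int)-15;S=6;W=70
        im=np.zeros((W*S,W*S),np.uint8)
        cv2.fillPoly(im,[np.round(((u-[x0,y0]+.5)*S)).astype(np.int32)],1)
        mm=np.kron(m[y0:y0+W,x0:x0+W],np.ones((S,S)))[:W*S,:W*S]>0
        mm=np.pad(mm,((0,W*S-mm.shape[0]),(0,W*S-mm.shape[1])))
        c+=1-(mm&(im>0)).sum()/(mm|(im>0)).sum()
    return c
for n,idx,r,h in (("broad_pot",(2,0),.032,.054),("narrow_pot",(0,0),.026,.060),("salt_pot",(0,0),.027,.066),("mug",(0,0),.04,.09),("nest_cups",(0,0),.033,.108)):
    regs=[reg[n,"scene"][idx[0]]["region"],reg[n,"top"][idx[1]]["region"]]
    c=reg[n,"top"][idx[1]]["rect"]; X0=plane(ps[1],c[:2],h/2)
    for hh in (h,None):
        x0=[X0[0],X0[1]]+([] if hh else [h])
        s=minimize(cost,x0,args=(regs,r,hh),method="Nelder-Mead",options=dict(initial_simplex=np.array([x0]+[np.array(x0)+.01*np.eye(len(x0))[i] for i in range(len(x0))]),xatol=2e-4,fatol=1e-4))
        print(n,hh,np.round(s.x,4),round(s.fun,3))
g=reg["grater","top"][0]["rect"];print("grater~",plane(ps[1],g[:2],.1))
for n,p,(x0,y0,x1,y1) in (("s",ps[0],(290,140,430,330)),("t",ps[1],(215,95,355,235))):
    f=3.1 if n=="s" else 4.2
    im=cv2.resize(p["image"][y0:y1,x0:x1,::-1],None,fx=f,fy=f,interpolation=cv2.INTER_CUBIC)
    im=cv2.convertScaleAbs(im,alpha=1.6)
    cv2.imwrite(f"pics/st_{n}.png",im)
```

```text
broad_pot 0.054 [ 0.4099 -0.2101] 0.186
broad_pot None [ 0.4095 -0.209   0.0488] 0.156
narrow_pot 0.06 [0.4304 0.1801] 0.208
narrow_pot None [0.4304 0.1816 0.0517] 0.136
salt_pot 0.066 [ 0.4711 -0.3771] 0.395
salt_pot None [ 0.4712 -0.3765  0.0454] 0.212
mug 0.09 [ 0.6946 -0.3053] 0.27
mug None [ 0.6953 -0.3054  0.0776] 0.212
nest_cups 0.108 [0.469  0.3873] 0.401
nest_cups None [0.4693 0.3898 0.097 ] 0.324
grater~ [ 0.60235312 -0.46891784  0.1       ]
```

View pics/st_s.png

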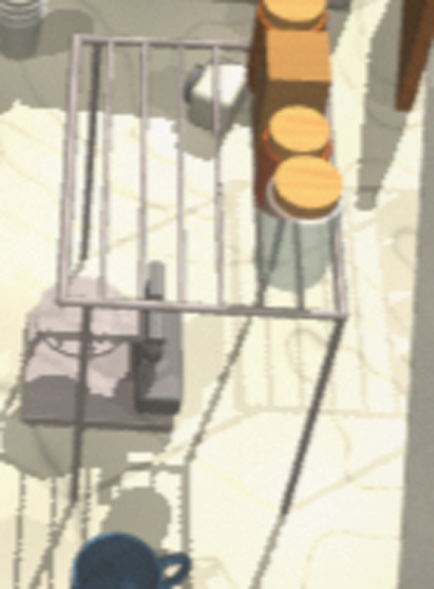

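View pics/st_t.png

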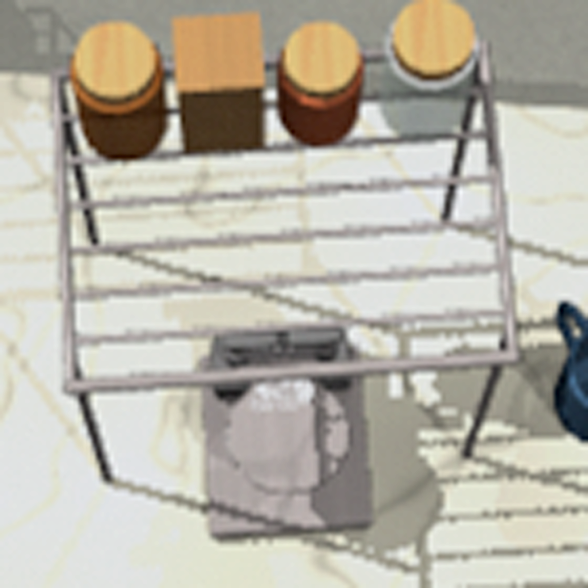

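```bash
cat > st.py <<'E'
import pickle
from h import *
from scipy.optimize import least_squares
ps=pickle.load(open("ps0.pkl","rb"))
S=[((77,38),(-.02,.145,.335)),((63,300),(-.02,-.145,.335)),((343,315),(.2,-.145,.335)),((75,498),(0,-.145,0)),((287,513),(.2,-.145,0))]
T=[((70,384),(-.02,.145,.335)),((514,355),(-.02,-.145,.335)),((108,478),(0,.145,0)),((468,455),(0,-.145,0)),((95,243),(.2,.145,0)),((446,218),(.2,-.145,0)),((213,537),(-.055,.065,0.002)),((370,527),(-.055,-.065,0.002))]
L=[(0,((u+.5)/3.1-.5+290,(v+.5)/3.1-.5+140),X) for (u,v),X in S]+[(1,((u+.5)/4.2-.5+215,(v+.5)/4.2-.5+95),X) for (u,v),X in T]
def W(q,X):
    c,s=np.cos(q[2]),np.sin(q[2]);X=np.atleast_2d(np.array(X,float))
    return np.c_[q[0]+c*X[:,0]-s*X[:,1],q[1]+s*X[:,0]+c*X[:,1],X[:,2]]
def f(q): return np.hstack([proj(ps[i],W(q,X))[0]-uv for i,uv,X in L])
if __name__=="__main__":
    r=least_squares(f,[.6,0,0],loss="soft_l1");q=r.x
    print(np.round(q,4));print(np.round(f(q).reshape(-1,2),1).tolist())
    pickle.dump(q,open("q.pkl","wb"))
    a=np.linspace(0,2*np.pi,100)
    for n,p,(x0,y0,x1,y1),F in (("s",ps[0],(290,140,430,330),3.1),("t",ps[1],(215,95,355,235),4.2)):
        im=cv2.convertScaleAbs(cv2.resize(p["image"][y0:y1,x0:x1,::-1],None,fx=F,fy=F,interpolation=cv2.INTER_CUBIC),alpha=1.6)
        def dr(X,c):
            uv=(proj(p,W(q,X))-[x0,y0]+.5)*F-.5
            cv2.polylines(im,[np.round(uv).astype(int)],False,c,1)
        dr(np.c_[.046*np.cos(a),.046*np.sin(a),0*a+.105],(0,0,255))
        dr([(-.02,.145,.335),(-.02,-.145,.335),(.2,-.145,.335),(.2,.145,.335),(-.02,.145,.335)],(0,255,0))
        dr([(-.055,.065,.018),(-.055,-.065,.018),(.095,-.065,.018),(.095,.065,.018),(-.055,.065,.018)],(255,0,0))
        for sy in (1,-1): dr([(.068,sy*.035,.048),(.068,sy*.035,.139)],(255,0,255))
        cv2.imwrite(f"pics/stfit_{n}.png",im)
E
python3 st.py
```

```text
[ 0.6224 -0.0542  0.1356]
[[-0.0, -0.5], [0.1, -0.4], [0.1, -0.4], [-0.2, 0.4], [-1.0, -0.3], [0.6, -0.2], [0.0, -0.2], [0.2, -0.3], [-0.4, -0.4], [0.5, 0.1], [-0.2, 0.7], [-0.3, -0.2], [0.8, -0.4]]
```

View pics/stfit_s.png

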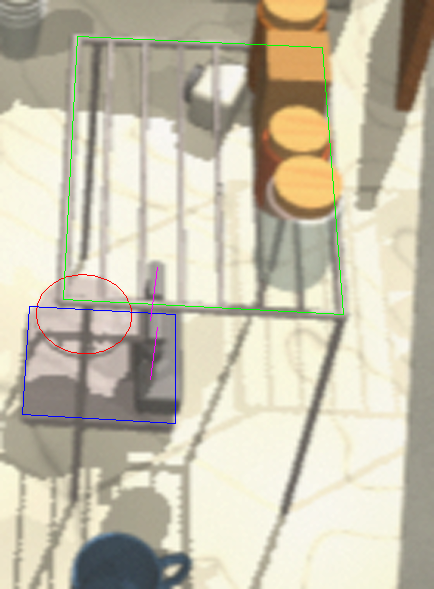

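View pics/stfit_t.png

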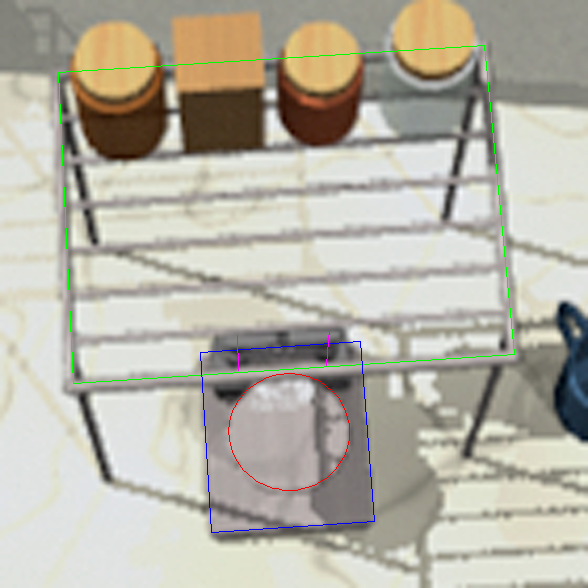

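Emit:
carry_out([
  [0,0,3,0,1],
  [0,0,4,0,1],
  [0,0,4,0,1],
  [0,0,4,0,1],
  [0,0,4,0,1],
  [0,0,2,0,1],
  [0,0,0,0,1],
])

```text
t: 1.78
ee_pos: [0.2247, 0.5037, 0.4554]
orientation: [-3.141, -0.012, 1.151]
ft_force: [-0.4, -0.8, -0.2]
width: 0.0855
```

Emit:
carry_out([
  [1.5,3.5,0,0,1],
  [1.5,3.5,0,0,1],
  [1.5,3.5,0,0,1],
  [1.5,3.5,0,0,1],
  [1.5,3.5,0,0,1],
  [1.5,3.5,0,0,1],
  [0,0,0,0,1],
  [0,0,0,0,1],
])

```text
t: 2.45
ee_pos: [0.2977, 0.6739, 0.4091]
orientation: [3.141, -0.045, 1.15]
ft_force: [0.1, -0.4, -0.2]
width: 0.0852
```

Run:
```python
from h import *
s=observe();print(s)
```

```text
{'t': 2.45, 'joint_positions': array([-1.20176995,  0.84767284,  0.18303725,  0.21977517, -0.15600662,
        2.03229123, -0.00602138]), 'joint_velocities': array([ 0.00126844, -0.09413341, -0.01593036, -0.01386729,  0.00628026,
        0.01700032, -0.00169468]), 'joint_efforts': array([-2.57179616e-01, -5.52846622e+01,  8.41052234e-01, -2.05111241e+01,
       -5.87355299e-02, -3.72533351e-01, -6.85879186e-04]), 'ee_pos': array([0.29767699, 0.67391311, 0.40911024]), 'orientation': array([ 3.14125922, -0.044976  ,  1.15004093]), 'ft_force': array([ 0.08923867, -0.35719371, -0.23063941]), 'wrist_torque': array([-0.12307092,  0.03293509, -0.02355218]), 'width': 0.08523826597770506}
```

Emit:
carry_out([
  [0,0,4,0,1],
  [0,0,4,0,1],
  [0,0,4,0,1],
  [0,0,4,0,1],
  [0,0,0,0,1],
  [0,0,0,0,1],
])

```text
t: 2.95
ee_pos: [0.274, 0.6211, 0.5164]
orientation: [-3.14, -0.15, 1.151]
ft_force: [-0.7, 0.5, -1.7]
width: 0.085
```

Emit:
carry_out([
  [0,0,4,0,1],
  [0,0,4,0,1],
  [0,0,4,0,1],
  [0,0,4,0,1],
  [0,0,4,0,1],
  [0,0,4,0,1],
  [0,0,4,0,1],
  [0,0,0,0,1],
])

```text
t: 3.62
ee_pos: [0.2413, 0.5465, 0.6454]
orientation: [-3.14, -0.333, 1.151]
ft_force: [-1.0, -1.1, 1.9]
width: 0.085
```

Run:
```python
from h import *
s=observe();print(s["joint_positions"])
```

```text
[-1.24243003  0.40739747  0.16643133  0.37086491 -0.09385269  2.03308775
 -0.00565794]
```

Emit:
carry_out([
  [0,0,4,0,1],
  [0,0,4,0,1],
  [0,0,4,0,1],
  [0,0,4,0,1],
  [0,0,4,0,1],
  [0,0,4,0,1],
  [0,0,4,0,1],
  [0,0,0,0,1],
])

```text
t: 4.28
ee_pos: [0.2173, 0.4921, 0.7484]
orientation: [-3.139, -0.533, 1.15]
ft_force: [1.2, -1.3, 1.1]
width: 0.0862
```

Run:
```python
from h import *
s=observe();print(s["joint_positions"])
```

```text
[-1.28212376  0.27455976  0.22788295  0.30494925 -0.11177798  2.03292436
 -0.00580057]
```

Run:
```python
import numpy as np
D=[(.3118,1.5131,1.3192,.5493,.2382),(.8477,.2198,2.0323,.7367,.4091),(.4074,.3709,2.0331,.5974,.6454),(.2746,.3049,2.0329,.5379,.7484)]
A=[];b=[]
for q2,q4,q6,r,z in D:
    s=q2+q4;t=s+q6
    A.append([np.sin(q2),np.sin(s),np.sin(t),0,-np.cos(q2)*0,np.cos(q2),np.cos(s)]);b.append(r)
    A.append([np.cos(q2),np.cos(s),np.cos(t),1,0,-np.sin(q2),-np.sin(s)]);b.append(z)
A=np.array(A)
x,res,rk,sv=np.linalg.lstsq(A[:,:4],b,rcond=None);print(x,A[:,:4]@x-b)
a,bb,L,h=x
# reach check at lean
for lean in (.53,.62,.7,.78):
  for r,z in ((.43,.07),(.43,.03),(.46,.03),(.46,.1),(.47,.3),(.5,.3),(.625,.15),(.625,.09),(.625,.3),(.5,.25)):
    t=np.pi-lean
    wr=r-L*np.sin(t);wz=z-L*np.cos(t)-h
    d=np.hypot(wr,wz);c=(d*d-a*a-bb*bb)/(2*a*bb)
    if abs(c)>1: print(lean,r,z,"unreach");continue
    q4=np.arccos(c);q2=np.arctan2(wr,wz)-np.arctan2(bb*np.sin(q4),a+bb*np.cos(q4))
    q6=t-q2-q4;print(lean,r,z,np.round([q2,q4,q6],2),"BAD" if not(-.3<q2<1.9 and .12<q4<2.57 and .2<q6<2.03) else "")
```

```text
[0.47288791 0.41896672 0.35721926 0.25086989] [ 3.86544987e-04  2.19393150e-04 -2.08763236e-04 -1.48857238e-04
 -6.72914759e-05  8.12244077e-05  9.50983251e-05 -1.51760320e-04]
0.53 0.43 0.07 [0.03 2.51 0.07] BAD
0.53 0.43 0.03 [ 0.15  2.55 -0.09] BAD
0.53 0.46 0.03 [ 0.2   2.48 -0.07] BAD
0.53 0.46 0.1 [0.01 2.42 0.19] BAD
0.53 0.47 0.3 [-0.25  2.06  0.8 ] 
0.53 0.5 0.3 [-0.18  2.01  0.78] 
0.53 0.625 0.15 [0.24 1.98 0.39] 
0.53 0.625 0.09 [0.33 2.04 0.24] 
0.53 0.625 0.3 [0.09 1.76 0.77] 
0.53 0.5 0.25 [-0.14  2.11  0.65] 
0.62 0.43 0.07 [ 0.03  2.59 -0.1 ] BAD
0.62 0.43 0.03 [ 0.18  2.63 -0.28] BAD
0.62 0.46 0.03 [ 0.22  2.56 -0.26] BAD
0.62 0.46 0.1 [-0.    2.49  0.03] BAD
0.62 0.47 0.3 [-0.3   2.14  0.68] BAD
0.62 0.5 0.3 [-0.23  2.09  0.66] 
0.62 0.625 0.15 [0.21 2.07 0.24] 
0.62 0.625 0.09 [0.32 2.12 0.08] BAD
0.62 0.625 0.3 [0.04 1.85 0.63] 
0.62 0.5 0.25 [-0.19  2.19  0.52] 
0.7 0.43 0.07 [ 0.05  2.66 -0.27] BAD
0.7 0.43 0.03 [ 0.23  2.69 -0.48] BAD
0.7 0.46 0.03 [ 0.26  2.62 -0.44] BAD
0.7 0.46 0.1 [ 0.    2.56 -0.12] BAD
0.7 0.47 0.3 [-0.35  2.21  0.57] BAD
0.7 0.5 0.3 [-0.27  2.17  0.55] 
0.7 0.625 0.15 [0.2  2.14 0.1 ] BAD
0.7 0.625 0.09 [ 0.31  2.19 -0.07] BAD
0.7 0.625 0.3 [0.01 1.93 0.5 ] 
0.7 0.5 0.25 [-0.22  2.26  0.4 ] 
0.78 0.43 0.07 [ 0.1   2.72 -0.46] BAD
0.78 0.43 0.03 [ 0.31  2.75 -0.7 ] BAD
0.78 0.46 0.03 [ 0.33  2.68 -0.64] BAD
0.78 0.46 0.1 [ 0.02  2.63 -0.29] BAD
0.78 0.47 0.3 [-0.39  2.28  0.46] BAD
0.78 0.5 0.3 [-0.31  2.24  0.43] BAD
0.78 0.625 0.15 [ 0.2   2.21 -0.04] BAD
0.78 0.625 0.09 [ 0.33  2.26 -0.22] BAD
0.78 0.625 0.3 [-0.02  2.01  0.37] 
0.78 0.5 0.25 [-0.25  2.33  0.28]
```

```bash
cat > kin.py <<'E'
import numpy as np
from scipy.optimize import least_squares
from scipy.spatial.transform import Rotation as R
a,b,L,h=.47289,.41897,.35722,.25087
lo=np.array([-2.7,-.3,-1.27,.12,-1.44,.2,-3.05]);hi=np.array([2.7,1.91,1.3,2.57,4.58,2.03,3.05])
def fk(q,s=(-1,-1,-1,-1)):
    M=R.from_euler("z",s[0]*q[0]);M=M*R.from_euler("y",q[1]);p=np.array([0,0,h])
    M=M*R.from_euler("z",s[1]*q[2]);p=p+M.apply([0,0,a])
    M=M*R.from_euler("y",q[3]);M=M*R.from_euler("z",s[2]*q[4]);p=p+M.apply([0,0,b])
    M=M*R.from_euler("y",q[5]);p=p+M.apply([0,0,L]);M=M*R.from_euler("z",s[3]*q[6])
    return p,M
def tgt(alpha,lean,flip=0):
    # tool z: from hand (at azimuth alpha) to down
    z=np.array([-np.cos(alpha)*np.sin(lean),-np.sin(alpha)*np.sin(lean),-np.cos(lean)])
    x=np.array([np.sin(alpha),-np.cos(alpha),0])*(1 if not flip else -1)
    return R.from_matrix(np.c_[x,np.cross(z,x),z])
def ik(p,M,q0,w=.3):
    f=lambda q:(lambda pp,MM:np.r_[(pp-p),w*(MM.inv()*M).as_rotvec(),1e-3*(q-q0)])(*fk(q))
    r=least_squares(f,np.clip(q0,lo+1e-3,hi-1e-3),bounds=(lo,hi));pp,MM=fk(r.x)
    return r.x,np.linalg.norm(pp-p),np.linalg.norm((MM.inv()*M).as_rotvec())
E
python3 - <<'E'
from kin import *
for q,e in (([-1.1927,.3118,.014,1.5131,-.0044,1.3192,-.0272],([.2239,.5016,.2382],[3.1415,.0024,1.1511])),([-1.2821,.2746,.2279,.3049,-.1118,2.0329,-.0058],([.2173,.4921,.7484],[-3.139,-.533,1.15]))):
  for s2 in (1,-1):
    for s3 in (1,-1):
      for s4 in (1,-1):
        p,M=fk(q,(-1,s2,s3,s4));print(s2,s3,s4,np.round(p-e[0],3),np.round((M.inv()*R.from_euler("xyz",e[1])).as_rotvec(),3))
E
```

```text
1 1 1 [-0.026  0.011  0.   ] [ 0.    -0.    -3.058]
1 1 -1 [-0.026  0.011  0.   ] [ 0.    -0.    -3.113]
1 -1 1 [-0.029  0.012  0.   ] [ 0.     0.013 -3.061]
1 -1 -1 [-0.029  0.012  0.   ] [ 1.000e-03  1.300e-02 -3.115e+00]
-1 1 1 [-0.013  0.006  0.   ] [ 0.    -0.013 -3.085]
-1 1 -1 [-0.013  0.006  0.   ] [-0.    -0.013 -3.139]
-1 -1 1 [-0.016  0.007  0.   ] [ 0.    -0.    -3.087]
-1 -1 -1 [-0.016  0.007  0.   ] [-0.     0.     3.142]
1 1 1 [-0.114  0.035  0.001] [-0.     0.189 -2.908]
1 1 -1 [-0.114  0.035  0.001] [ 1.00e-03  1.89e-01 -2.92e+00]
1 -1 1 [-0.185  0.04   0.006] [ 0.021  0.465 -2.777]
1 -1 -1 [-0.185  0.04   0.006] [ 0.024  0.466 -2.789]
-1 1 1 [ 0.046 -0.029  0.006] [0.    0.305 3.038]
-1 1 -1 [ 0.046 -0.029  0.006] [2.000e-03 3.040e-01 3.027e+00]
-1 -1 1 [-0.016  0.006  0.001] [-0.    0.   -3.13]
-1 -1 -1 [-0.016  0.006  0.001] [ 0.    -0.     3.142]
```

```bash
cat > kin.py <<'E'
import numpy as np
from scipy.optimize import least_squares
from scipy.spatial.transform import Rotation as R
a,b,L,h=.47289,.41897,.35722,.25087
lo=np.array([-2.7,-.3,-1.27,.12,-1.44,.2,-3.05]);hi=np.array([2.7,1.91,1.3,2.57,4.58,2.033,3.05])
OFF=-.0175
def Rz(t):c,s=np.cos(t),np.sin(t);return np.array([[c,-s,0],[s,c,0],[0,0,1.]])
def Ry(t):c,s=np.cos(t),np.sin(t);return np.array([[c,0,s],[0,1,0],[-s,0,c]])
ez=np.array([0,0,1.])
def fk(q):
    M=Rz(-q[0]);p=M@[0,OFF,h];M=M@Ry(q[1]);p=p+M[:,2]*a
    M=M@Rz(-q[2])@Ry(q[3])@Rz(-q[4]);p=p+M[:,2]*b
    M=M@Ry(q[5]);p=p+M[:,2]*L;M=M@Rz(-q[6]+np.pi)
    return p,M
def rv(M): return R.from_matrix(M).as_rotvec()
def ik(p,M,q0,w=.3,reg=3e-3):
    def f(q):
        pp,MM=fk(q);return np.r_[pp-p,w*rv(MM.T@M),reg*(q-q0)]
    return least_squares(f,np.clip(q0,lo+1e-4,hi-1e-4),bounds=(lo,hi),x_scale=1.,xtol=1e-6,ftol=1e-8).x
def row(q,d,turn=0,w=.3,cmd=None):
    p,M=fk(q) if cmd is None else cmd
    p=p+np.array(d)/100;M=Rz(np.radians(turn))@M
    return ik(p,M,q,w)
def info(q):
    p,M=fk(q);z=M[:,2];
    return dict(p=np.round(p,3),lean=round(float(np.arccos(-z[2])),3),handaz=round(float(np.degrees(np.arctan2(-z[1],-z[0]))),1),xz=round(float(M[2,0]),3),xaz=round(float(np.degrees(np.arctan2(M[1,0],M[0,0]))),1),q=np.round(q,2).tolist())
E
python3 - <<'E'
from kin import *
print(info(np.array([-1.2821,.2746,.2279,.3049,-.1118,2.0329,-.0058])))
for w in (.1,.2,.3,.5,1):
    q=np.array([-1.20177,.84767,.18304,.21978,-.156,2.0323,-.006])
    for i in range(18): q=row(q,[0,0,4],0,w)
    print(w,info(q))
E
```

```text
{'p': array([0.218, 0.493, 0.75 ]), 'lean': 0.533, 'handaz': -113.8, 'xz': 0.508, 'xaz': 65.9, 'q': [-1.28, 0.27, 0.23, 0.3, -0.11, 2.03, -0.01]}
0.1 {'p': array([0.288, 0.652, 1.091]), 'lean': 1.636, 'handaz': -113.9, 'xz': 0.998, 'xaz': -111.8, 'q': [-1.34, 0.39, 1.3, 0.12, -1.15, 1.07, 0.04]}
0.2 {'p': array([0.267, 0.602, 1.003]), 'lean': 1.337, 'handaz': -113.9, 'xz': 0.973, 'xaz': 65.3, 'q': [-1.37, 0.33, 1.3, 0.12, -1.1, 1.42, 0.03]}
0.3 {'p': array([0.244, 0.552, 0.908]), 'lean': 1.033, 'handaz': -113.9, 'xz': 0.859, 'xaz': 65.7, 'q': [-1.38, 0.32, 1.3, 0.12, -1.08, 1.74, 0.03]}
0.5 {'p': array([0.224, 0.505, 0.786]), 'lean': 0.637, 'handaz': -113.9, 'xz': 0.594, 'xaz': 65.9, 'q': [-1.27, 0.32, 0.34, 0.16, -0.23, 2.03, -0.0]}
1 {'p': array([0.207, 0.466, 0.646]), 'lean': 0.264, 'handaz': -114.0, 'xz': 0.261, 'xaz': 65.9, 'q': [-1.32, 0.22, 0.22, 0.63, -0.06, 2.03, -0.0]}
```

Run:
```python
from kin import *
import numpy as np
q0=np.array([-1.2821,.2746,.2279,.3049,-.1118,2.0329,-.0058])
u=np.array([.404,.915,0])
def run(q,seq,w=.6):
    for d,t,n in seq:
        for i in range(n): q=row(q,d,t,w)
    return q
for name,seq in {"down14":[((0,0,-4),0,14)],"down+in":[((0,0,-4),0,12),(-4*u,0,8)],"in at top":[(-4*u,0,10)],"in far":[(-4*u,0,16)],
 "down deep in":[((0,0,-4),0,16),(-4*u,0,6),((0,0,-4),0,4)],
 "turn180":[((0,0,-4),0,10),((0,0,0),7.1,25)],"turn-180":[((0,0,-4),0,10),((0,0,0),-7.1,25)]}.items():
    print(name,info(run(q0,seq)))
q=run(q0,[((0,0,-4),0,10),((0,0,0),7.1,24)])
for k in range(6):
    q=run(q,[((0,0,4),0,3)]);print("up",info(q))
```

```text
down14 {'p': array([0.218, 0.493, 0.19 ]), 'lean': 0.533, 'handaz': -113.8, 'xz': 0.508, 'xaz': 65.9, 'q': [-1.34, 0.0, 0.14, 2.14, 0.05, 0.47, -0.09]}
down+in {'p': array([0.157, 0.352, 0.206]), 'lean': 0.413, 'handaz': -113.7, 'xz': 0.401, 'xaz': 65.9, 'q': [-1.02, -0.3, -0.15, 2.28, -0.05, 0.74, 0.01]}
in at top {'p': array([0.109, 0.245, 0.752]), 'lean': 0.547, 'handaz': -113.8, 'xz': 0.52, 'xaz': 65.9, 'q': [-1.03, -0.3, -0.09, 0.86, -0.05, 2.03, -0.0]}
in far {'p': array([0.11 , 0.243, 0.763]), 'lean': 0.573, 'handaz': -113.8, 'xz': 0.542, 'xaz': 65.9, 'q': [-1.02, -0.3, -0.08, 0.83, -0.06, 2.03, 0.0]}
down deep in {'p': array([0.151, 0.322, 0.051]), 'lean': 0.429, 'handaz': -111.6, 'xz': 0.415, 'xaz': 65.9, 'q': [0.2, -0.07, -1.27, 2.57, -0.61, 0.2, 0.64]}
turn180 {'p': array([0.202, 0.474, 0.316]), 'lean': 0.494, 'handaz': 61.1, 'xz': 0.474, 'xaz': -116.6, 'q': [-1.15, 0.6, -0.04, 1.0, -0.04, 2.03, 3.05]}
turn-180 {'p': array([0.216, 0.468, 0.316]), 'lean': 0.494, 'handaz': 71.3, 'xz': 0.473, 'xaz': -111.6, 'q': [-1.3, 0.6, 0.21, 1.01, -0.05, 2.03, -3.05]}
up {'p': array([0.1
[... 177 characters left out ...]
 0.348, 'handaz': 45.4, 'xz': 0.336, 'xaz': -124.1, 'q': [-0.91, 0.35, -0.37, 1.08, -0.04, 2.03, 2.81]}
up {'p': array([0.144, 0.409, 0.464]), 'lean': 0.278, 'handaz': 36.3, 'xz': 0.26, 'xaz': -124.5, 'q': [-0.77, 0.28, -0.56, 1.09, -0.04, 2.03, 2.76]}
up {'p': array([0.126, 0.399, 0.503]), 'lean': 0.222, 'handaz': 20.7, 'xz': 0.183, 'xaz': -125.0, 'q': [-0.59, 0.23, -0.79, 1.06, -0.03, 2.03, 2.7]}
up {'p': array([0.109, 0.394, 0.541]), 'lean': 0.195, 'handaz': -2.9, 'xz': 0.106, 'xaz': -125.6, 'q': [-0.4, 0.2, -1.04, 1.02, -0.02, 2.03, 2.64]}
up {'p': array([0.093, 0.393, 0.58 ]), 'lean': 0.211, 'handaz': -28.1, 'xz': 0.031, 'xaz': -126.4, 'q': [-0.23, 0.19, -1.26, 0.97, -0.01, 2.03, 2.58]}
```

Emit:
carry_out([
  [0,0,-4,0,1],
  [0,0,-4,0,1],
  [0,0,-4,7,1],
  [0,0,-4,7,1],
  [0,0,-4,7,1],
  [0,0,-4,7,1],
  [0,0,-4,7,1],
  [0,0,-4,7,1],
])

```text
t: 4.95
ee_pos: [0.2191, 0.4965, 0.4633]
orientation: [-3.135, -0.523, 1.863]
ft_force: [-0.1, 0.8, -0.7]
width: 0.0855
```

```bash
cat > w.py <<'E'
from kin import *
from station import observe
s=observe();q=s["joint_positions"];print("t",s["t"],"ee",np.round(s["ee_pos"],4),"w",round(s["width"],4),"F",np.round(s["ft_force"],1));print(info(q))
E
python3 w.py
```

```text
t 4.95 ee [0.2191 0.4965 0.4633] w 0.0855 F [-0.1  0.8 -0.7]
{'p': array([0.22 , 0.498, 0.464]), 'lean': 0.523, 'handaz': -72.5, 'xz': 0.499, 'xaz': 106.7, 'q': [-1.23, 0.01, 0.33, 1.44, -0.43, 1.39, 0.97]}
```

Emit:
carry_out([
  [0,0,-4,7,1],
  [0,0,-4,7,1],
  [0,0,-3,7,1],
  [0,0,0,7,1],
  [0,0,0,7,1],
  [0,0,0,7,1],
  [0,0,0,7,1],
  [0,0,0,7,1],
])

```text
t: 5.62
ee_pos: [0.2198, 0.4973, 0.356]
orientation: [-3.133, -0.522, 2.834]
ft_force: [-1.8, 0.5, -0.4]
width: 0.0856
```

Emit:
carry_out([
  [0,0,0,7,1],
  [0,0,0,7,1],
  [0,0,0,7,1],
  [0,0,0,7,1],
  [0,0,0,7,1],
  [0,0,0,7,1],
  [0,0,0,7,1],
  [0,0,0,7,1],
])

```text
t: 6.28
ee_pos: [0.2112, 0.4926, 0.3358]
orientation: [-3.099, -0.541, -2.704]
ft_force: [0.3, 0.3, -2.4]
width: 0.0853
```

```bash
python3 w.py
python3 - <<'E'
from kin import *
from station import observe
q=observe()["joint_positions"]
for d in ((0,0,4),(1.5,3.5,0),(1,2.5,2.5)):
    q1=q.copy()
    for k in range(5):
        for i in range(3): q1=row(q1,d,0,.6)
        print(d,info(q1))
E
```

```text
t 6.2833 ee [0.2112 0.4926 0.3358] w 0.0853 F [ 0.3  0.3 -2.4]
{'p': array([0.211, 0.492, 0.337]), 'lean': 0.543, 'handaz': 29.8, 'xz': 0.515, 'xaz': -154.9, 'q': [-0.83, 0.65, -0.41, 0.93, -0.11, 2.03, 2.34]}
(0, 0, 4) {'p': array([0.18 , 0.47 , 0.402]), 'lean': 0.497, 'handaz': 23.1, 'xz': 0.477, 'xaz': -154.9, 'q': [-0.66, 0.57, -0.76, 0.96, -0.03, 2.03, 2.18]}
(0, 0, 4) {'p': array([0.149, 0.452, 0.459]), 'lean': 0.464, 'handaz': 14.2, 'xz': 0.441, 'xaz': -155.0, 'q': [-0.53, 0.5, -0.98, 0.97, -0.02, 2.03, 2.06]}
(0, 0, 4) {'p': array([0.117, 0.44 , 0.513]), 'lean': 0.451, 'handaz': 3.9, 'xz': 0.412, 'xaz': -155.2, 'q': [-0.42, 0.47, -1.21, 0.95, -0.02, 2.03, 1.94]}
(0, 0, 4) {'p': array([0.085, 0.433, 0.565]), 'lean': 0.46, 'handaz': -6.9, 'xz': 0.39, 'xaz': -155.5, 'q': [-0.37, 0.4, -1.27, 0.91, -0.08, 2.03, 1.88]}
(0, 0, 4) {'p': array([0.055, 0.432, 0.614]), 'lean': 0.488, 'handaz': -16.9, 'xz': 0.372, 'xaz': -155.9, 'q': [-0.37, 0.34, -1.27, 0.84, -0.15, 2.03, 1.83]}
(1.5, 3.5, 0) {'p': array([0.233, 0.573, 0.303]), 'lean': 0.505, 'handaz': 25.2, 'xz': 0.483, 'xaz': -154.9, 
[... 786 characters left out ...]
 -154.9, 'q': [-0.83, 0.7, -0.56, 0.79, -0.04, 2.03, 2.24]}
(1, 2.5, 2.5) {'p': array([0.205, 0.577, 0.379]), 'lean': 0.45, 'handaz': 13.8, 'xz': 0.428, 'xaz': -155.0, 'q': [-0.88, 0.73, -0.55, 0.67, -0.05, 2.03, 2.2]}
(1, 2.5, 2.5) {'p': array([0.203, 0.615, 0.401]), 'lean': 0.421, 'handaz': 3.1, 'xz': 0.385, 'xaz': -155.4, 'q': [-0.93, 0.76, -0.52, 0.54, -0.06, 2.03, 2.17]}
(1, 2.5, 2.5) {'p': array([0.201, 0.648, 0.423]), 'lean': 0.41, 'handaz': -8.5, 'xz': 0.343, 'xaz': -155.9, 'q': [-0.99, 0.79, -0.49, 0.41, -0.08, 2.03, 2.14]}
(1, 2.5, 2.5) {'p': array([0.2  , 0.678, 0.445]), 'lean': 0.416, 'handaz': -20.3, 'xz': 0.304, 'xaz': -156.5, 'q': [-1.03, 0.82, -0.44, 0.29, -0.11, 2.03, 2.12]}
```

Emit:
carry_out([
  [0,0,-4,0,1],
  [0,0,-4,0,1],
  [0,0,-2,7,1],
  [0,0,0,7,1],
  [0,0,0,7,1],
  [0,0,0,7,1],
  [0,0,0,7,1],
  [0,0,0,0,1],
])

```text
t: 6.95
ee_pos: [0.2064, 0.4937, 0.2365]
orientation: [-3.106, -0.544, -2.081]
ft_force: [-0.6, -0.2, 0.4]
width: 0.0855
```

```bash
python3 w.py
python3 - <<'E'
from kin import *
from station import observe
q=observe()["joint_positions"]
for d in ((0,0,4),(1.5,3.5,0),(1,2.5,2.5)):
    q1=q.copy()
    for k in range(7):
        for i in range(3): q1=row(q1,d,0,.6)
        print(d,info(q1))
E
```

```text
t 6.95 ee [0.2064 0.4937 0.2365] w 0.0855 F [-0.6 -0.2  0.4]
{'p': array([0.206, 0.493, 0.238]), 'lean': 0.545, 'handaz': 64.7, 'xz': 0.517, 'xaz': -119.2, 'q': [-0.95, 0.75, -0.49, 1.01, 0.2, 1.97, 2.83]}
(0, 0, 4) {'p': array([0.195, 0.469, 0.319]), 'lean': 0.494, 'handaz': 64.3, 'xz': 0.474, 'xaz': -119.1, 'q': [-1.2, 0.58, 0.02, 1.02, -0.04, 2.03, 3.02]}
(0, 0, 4) {'p': array([0.18 , 0.438, 0.373]), 'lean': 0.415, 'handaz': 63.5, 'xz': 0.403, 'xaz': -119.0, 'q': [-1.2, 0.43, 0.01, 1.09, -0.04, 2.03, 3.01]}
(0, 0, 4) {'p': array([0.167, 0.413, 0.418]), 'lean': 0.332, 'handaz': 62.0, 'xz': 0.326, 'xaz': -119.0, 'q': [-1.2, 0.32, -0.0, 1.12, -0.04, 2.03, 3.0]}
(0, 0, 4) {'p': array([0.157, 0.395, 0.457]), 'lean': 0.247, 'handaz': 59.3, 'xz': 0.245, 'xaz': -119.0, 'q': [-1.18, 0.22, -0.02, 1.13, -0.04, 2.03, 2.99]}
(0, 0, 4) {'p': array([0.148, 0.384, 0.493]), 'lean': 0.162, 'handaz': 53.3, 'xz': 0.16, 'xaz': -119.0, 'q': [-1.16, 0.14, -0.06, 1.12, -0.04, 2.03, 2.97]}
(0, 0, 4) {'p': array([0.141, 0.377, 0.528]), 'lean': 0.082, 'handaz': 33.4, 'xz': 0.072, 'xaz': -119.2, 'q': [-1.1, 
[... 1726 characters left out ...]
': -119.0, 'q': [-1.21, 0.77, 0.04, 0.65, -0.06, 2.03, 3.01]}
(1, 2.5, 2.5) {'p': array([0.247, 0.615, 0.335]), 'lean': 0.227, 'handaz': 59.3, 'xz': 0.225, 'xaz': -119.0, 'q': [-1.21, 0.79, 0.05, 0.55, -0.07, 2.03, 3.01]}
(1, 2.5, 2.5) {'p': array([0.255, 0.64 , 0.358]), 'lean': 0.144, 'handaz': 53.7, 'xz': 0.142, 'xaz': -119.0, 'q': [-1.21, 0.81, 0.06, 0.44, -0.09, 2.03, 3.0]}
(1, 2.5, 2.5) {'p': array([0.263, 0.664, 0.38 ]), 'lean': 0.066, 'handaz': 34.5, 'xz': 0.059, 'xaz': -119.1, 'q': [-1.22, 0.83, 0.09, 0.34, -0.11, 2.03, 3.0]}
(1, 2.5, 2.5) {'p': array([0.27 , 0.684, 0.403]), 'lean': 0.047, 'handaz': -57.6, 'xz': -0.022, 'xaz': -119.3, 'q': [-1.22, 0.85, 0.14, 0.23, -0.16, 2.03, 3.0]}
```

Push diagonally out and up to remove the lean.

Emit:
carry_out([
  [1,2.5,2.5,0,1],
  [1,2.5,2.5,0,1],
  [1,2.5,2.5,0,1],
  [1,2.5,2.5,0,1],
  [1,2.5,2.5,0,1],
  [1,2.5,2.5,0,1],
  [1,2.5,2.5,0,1],
  [1,2.5,2.5,0,1],
])

```text
t: 7.62
ee_pos: [0.2376, 0.5695, 0.2969]
orientation: [-3.132, -0.368, -2.101]
ft_force: [0.6, -0.0, -0.7]
width: 0.0853
```

Emit:
carry_out([
  [1,2.5,2.5,0,1],
  [1,2.5,2.5,0,1],
  [1,2.5,2.5,0,1],
  [1,2.5,2.5,0,1],
  [1,2.5,2.5,0,1],
  [1,2.5,2.5,0,1],
])

```text
t: 8.12
ee_pos: [0.2539, 0.6237, 0.339]
orientation: [3.126, -0.201, -2.101]
ft_force: [0.2, 0.4, -0.1]
width: 0.0854
```

```bash
python3 w.py
```

```text
t 8.1167 ee [0.2539 0.6237 0.339 ] w 0.0854 F [ 0.2  0.4 -0.1]
{'p': array([0.255, 0.624, 0.34 ]), 'lean': 0.201, 'handaz': 55.1, 'xz': 0.199, 'xaz': -120.4, 'q': [-1.19, 0.8, 0.03, 0.51, -0.07, 2.03, 2.98]}
```

Emit:
carry_out([
  [1,2.5,2.5,0,1],
  [1,2.5,2.5,0,1],
  [1,2.5,2.5,0,1],
  [1,2.5,2.5,0,1],
  [1,2.5,2.5,0,1],
  [1,2.5,2.5,0,1],
  [0.5,1.2,1.2,0,1],
  [0,0,0,0,1],
])

```text
t: 8.78
ee_pos: [0.2694, 0.6742, 0.3874]
orientation: [3.098, -0.022, -2.105]
ft_force: [0.5, -0.1, -0.3]
width: 0.0856
```

```bash
python3 w.py
```

```text
t 8.7833 ee [0.2694 0.6742 0.3874] w 0.0856 F [ 0.5 -0.1 -0.3]
{'p': array([0.27 , 0.675, 0.389]), 'lean': 0.049, 'handaz': -3.9, 'xz': 0.022, 'xaz': -120.6, 'q': [-1.21, 0.85, 0.09, 0.28, -0.12, 2.03, 2.98]}
```

Emit:
carry_out([
  [1,2.5,2.5,0,1],
  [-1.6,-3.5,-1,-7,1],
  [-1.6,-3.5,-1,-7,1],
  [-1.6,-3.5,0,-7,1],
  [0,0,0,-7,1],
  [0,0,0,-7,1],
  [0,0,0,-7,1],
  [0,0,0,-7,1],
])

```text
t: 9.45
ee_pos: [0.2407, 0.6182, 0.3874]
orientation: [3.096, 0.001, -2.836]
ft_force: [-0.2, 0.0, 0.0]
width: 0.0854
```

Emit:
carry_out([
  [0,0,0,-7,1],
  [0,0,0,-7,1],
  [0,0,0,-7,1],
  [0,0,0,-7,1],
  [0,0,0,-7,1],
  [0,0,0,-7,1],
  [0,0,0,0,1],
])

```text
t: 10.03
ee_pos: [0.2405, 0.619, 0.3872]
orientation: [3.097, 0.003, 2.719]
ft_force: [1.1, 0.2, 0.3]
width: 0.0852
```

```bash
python3 w.py
python3 - <<'E'
from kin import *
from station import observe
q=observe()["joint_positions"]
for d in ((0,0,4),):
    q1=q.copy()
    for k in range(8):
        for i in range(3): q1=row(q1,d,0,.6)
        print(d,info(q1))
E
```

```text
t 10.0333 ee [0.2405 0.619  0.3872] w 0.0852 F [1.1 0.2 0.3]
{'p': array([0.242, 0.62 , 0.388]), 'lean': 0.045, 'handaz': -118.2, 'xz': -0.003, 'xaz': 155.8, 'q': [-1.41, 0.54, 0.37, 0.85, -0.19, 1.74, 1.59]}
(0, 0, 4) {'p': array([0.238, 0.611, 0.493]), 'lean': 0.065, 'handaz': -116.2, 'xz': -0.002, 'xaz': 155.8, 'q': [-1.27, 0.61, 0.15, 0.44, -0.09, 2.03, 1.52]}
(0, 0, 4) {'p': array([0.225, 0.577, 0.552]), 'lean': 0.143, 'handaz': -113.6, 'xz': 0.002, 'xaz': 155.8, 'q': [-1.28, 0.49, 0.15, 0.48, -0.08, 2.03, 1.52]}
(0, 0, 4) {'p': array([0.214, 0.548, 0.605]), 'lean': 0.227, 'handaz': -112.8, 'xz': 0.006, 'xaz': 155.8, 'q': [-1.3, 0.4, 0.17, 0.49, -0.08, 2.03, 1.52]}
(0, 0, 4) {'p': array([0.205, 0.523, 0.652]), 'lean': 0.313, 'handaz': -112.4, 'xz': 0.009, 'xaz': 155.9, 'q': [-1.32, 0.33, 0.2, 0.47, -0.08, 2.03, 1.52]}
(0, 0, 4) {'p': array([0.197, 0.502, 0.696]), 'lean': 0.401, 'handaz': -112.2, 'xz': 0.013, 'xaz': 156.0, 'q': [-1.35, 0.27, 0.23, 0.44, -0.09, 2.03, 1.53]}
(0, 0, 4) {'p': array([0.19 , 0.484, 0.738]), 'lean': 0.49, 'handaz': -112.1, 'xz': 0.017, 'xaz': 156.1, 'q': [-1.37, 0.23, 0.26, 0.39, -0.09, 2.03, 1.53]}
(0, 0, 4) {'p': array([0.184, 0.468, 0.777]), 'lean': 0.579, 'handaz': -112.0, 'xz': 0.02, 'xaz': 156.2, 'q': [-1.4, 0.2, 0.3, 0.34, -0.11, 2.03, 1.53]}
(0, 0, 4) {'p': array([0.178, 0.453, 0.815]), 'lean': 0.668, 'handaz': -112.0, 'xz': 0.023, 'xaz': 156.3, 'q': [-1.41, 0.18, 0.35, 0.27, -0.14, 2.03, 1.53]}
```

Emit:
carry_out([
  [0,0,4,2,1],
  [0,0,4,0,1],
  [0,0,4,0,1],
  [0,0,4,0,1],
  [0,0,4,0,1],
  [0,0,4,0,1],
  [0,0,4,0,1],
  [0,0,4,0,1],
])

```text
t: 10.7
ee_pos: [0.218, 0.56, 0.5819]
orientation: [2.95, 0.002, 2.76]
ft_force: [-0.4, -0.6, 0.4]
width: 0.0853
```

Emit:
carry_out([
  [0,0,4,0,1],
  [0,0,4,0,1],
  [0,0,4,0,1],
  [0,0,4,0,1],
  [0,0,4,0,1],
  [0,0,4,0,1],
  [0,0,4,0,1],
  [0,0,4,0,1],
])

```text
t: 11.37
ee_pos: [0.1943, 0.4986, 0.7048]
orientation: [2.718, 0.0, 2.759]
ft_force: [-0.7, 1.2, 0.8]
width: 0.0852
```

```bash
python3 w.py
```

```text
t 11.3667 ee [0.1943 0.4986 0.7048] w 0.0852 F [-0.7  1.2  0.8]
{'p': array([0.195, 0.499, 0.706]), 'lean': 0.424, 'handaz': -111.9, 'xz': -0.0, 'xaz': 158.1, 'q': [-1.34, 0.26, 0.22, 0.43, -0.08, 2.03, 1.56]}
```

```bash
cat > feas.py <<'E'
from kin import *
def T(az,lean): # hand azimuth deg
    al=np.radians(az);z=np.array([-np.cos(al)*np.sin(lean),-np.sin(al)*np.sin(lean),-np.cos(lean)])
    x=np.array([np.cos(al-np.pi/2),np.sin(al-np.pi/2),0])  # xaz = handaz-90 -> handaz -111.9, xaz -201.9=158.1
    return np.c_[x,np.cross(z,x),z]
def tcp(gp,az,lean): return np.array(gp)+.011*T(az,lean)[:,2]
def solve(p,M,seeds):
    best=None
    for s in seeds:
        q=ik(p,M,s,.6,3e-4);pp,MM=fk(q);e=np.linalg.norm(pp-p)+.6*np.linalg.norm(rv(MM.T@M))
        if best is None or e<best[0]: best=(e,q)
        if e<1e-3: break
    return best
def path(q,p,M,n=12):
    # interpolate from q's pose
    p0,M0=fk(q)
    return q
E
python3 - <<'E'
from feas import *
q0=np.array([-1.34,.26,.22,.43,-.08,2.03,1.56])
rng=np.random.default_rng(0)
def seeds(az):
    return [np.array([-az+d1,.2,s3,2.0,s5,.6,q7]) for d1 in (0,.5,-.5) for s3 in (0,.7,-.7) for s5 in (0,.8,-.8) for q7 in (1.5,.5,2.5,-.7)]
for lean in (.5,.57,.64):
    for gz in (.10,.115,.14,.19,.22):
        p=tcp((.622,-.054,gz),187.8,lean);e,q=solve(p,T(187.8,lean),seeds(np.arctan2(p[1],p[0])));print("place",lean,gz,round(e,4),np.round(q,2))
for nm,(x,y),gz in (("broad",(.41,-.21),.038),("narrow",(.43,.18),.042)):
  for lean in (.5,.57,.64):
    for haz in range(0,360,30):
        r=[]
        for z in (gz,gz+.1):
            p=tcp((x,y,z),haz,lean);e,q=solve(p,T(haz,lean),seeds(np.arctan2(p[1],p[0])));r.append((round(e,4),np.round(q,2).tolist()))
        print(nm,lean,haz,r[0],r[1][0])
E
```

```text
place 0.5 0.1 0.0 [ 0.35  0.37 -0.28  1.98 -0.08  0.32  1.89]
place 0.5 0.115 0.0 [ 0.34  0.34 -0.26  1.97 -0.1   0.36  1.91]
place 0.5 0.14 0.0 [ 0.31  0.3  -0.21  1.94 -0.14  0.42  1.94]
place 0.5 0.19 0.0 [ 0.24  0.23 -0.14  1.89 -0.17  0.55  1.95]
place 0.5 0.22 0.0 [ 0.21  0.2  -0.1   1.85 -0.18  0.62  1.95]
place 0.57 0.1 0.0 [ 0.47  0.37 -0.39  2.04 -0.04  0.21  1.88]
place 0.57 0.115 0.0 [ 0.45  0.34 -0.38  2.02 -0.09  0.25  1.92]
place 0.57 0.14 0.0 [ 0.41  0.29 -0.32  2.   -0.17  0.31  1.98]
place 0.57 0.19 0.0 [ 0.3   0.21 -0.19  1.95 -0.24  0.44  2.03]
place 0.57 0.22 0.0 [ 0.25  0.17 -0.13  1.91 -0.25  0.52  2.02]
place 0.64 0.1 0.0 [ 0.12  0.33  0.04  2.11 -1.16  0.2   2.96]
place 0.64 0.115 0.0 [ 0.19  0.31 -0.04  2.09 -0.92  0.2   2.72]
place 0.64 0.14 0.0 [ 0.53  0.3  -0.44  2.06 -0.22  0.2   2.06]
place 0.64 0.19 0.0 [ 0.41  0.2  -0.29  2.01 -0.33  0.34  2.13]
place 0.64 0.22 0.0 [ 0.31  0.15 -0.17  1.97 -0.35  0.42  2.13]
broad 0.5 0 (np.float64(0.0), [-0.14, 0.79, 0.71, 1.63, -0.24, 1.34, -0.94]) 0.0
broad 0.5 30 (np.float64(0.0), [-0.31, 0.72, 0.73, 1.77, -0.08, 
[... 5056 characters left out ...]
.77, 1.75, -0.0, 1.15, -0.58]) 0.0
narrow 0.64 120 (np.float64(0.0), [-1.59, 0.76, 0.99, 2.01, 0.01, 0.78, -0.2]) 0.0
narrow 0.64 150 (np.float64(0.0), [-1.82, 0.76, 1.22, 2.29, -0.26, 0.35, 0.5]) 0.0
narrow 0.64 180 (np.float64(0.0), [-0.34, 0.3, -0.44, 2.46, 1.77, 0.55, -0.82]) 0.0
narrow 0.64 210 (np.float64(0.0), [0.71, 0.61, -1.26, 2.5, 2.12, 0.51, -0.22]) 0.0
narrow 0.64 240 (np.float64(0.0), [0.96, 0.76, -1.27, 2.35, 1.1, 0.22, 1.51]) 0.0
narrow 0.64 270 (np.float64(0.0), [0.87, 0.82, -1.14, 2.09, 0.16, 0.57, 2.93]) 0.0
narrow 0.64 300 (np.float64(0.0), [-0.2, 0.6, 0.22, 1.86, -0.73, 1.18, -2.16]) 0.0
narrow 0.64 330 (np.float64(0.0), [-0.44, 0.75, 0.42, 1.63, -0.61, 1.45, -1.86]) 0.0
```

Run:
```python
import pickle
from h import *
ps=pickle.load(open("ps0.pkl","rb"))
# tops: scene / top pixels from crops
def s(u,v): return ((u+.5)/2.5-.5+180,(v+.5)/2.5-.5+160)
def t(u,v): return ((u+.5)/2.3-.5+180,(v+.5)/2.3-.5+80)
for n,a,b in (("broad",s(143,308),t(338,435)),("narrow",s(233,66),t(63,399)),("red",s(63,283),t(324,511)),("blue",s(70,373),t(408,484)),("salt",s(156,445),t(461,398))):
    print(n,*[np.round(x,4) for x in tri(ps,[a,b])])
```

```text
broad [ 0.4112 -0.2083  0.0421] [0.1789 0.1648]
narrow [0.434  0.1806 0.0433] [0.2788 0.2934]
red [ 0.3058 -0.1936  0.0393] [0.5404 0.5127]
blue [ 0.3506 -0.3078  0.0423] [0.5608 0.5037]
salt [ 0.4731 -0.3765  0.0544] [0.129  0.1095]
```

Run:
```python
import pickle
from h import *
ps=pickle.load(open("ps0.pkl","rb"))
def ov(p,box,x,y,r,h,F=10):
    x0,y0,x1,y1=box
    im=cv2.convertScaleAbs(cv2.resize(p["image"][y0:y1,x0:x1,::-1],None,fx=F,fy=F,interpolation=cv2.INTER_CUBIC),alpha=1.7)
    a=np.linspace(0,2*np.pi,60)
    for z,c in ((0,(255,0,0)),(h,(0,0,255))):
        uv=(proj(p,np.c_[x+r*np.cos(a),y+r*np.sin(a),0*a+z])-[x0,y0]+.5)*F-.5
        cv2.polylines(im,[np.round(uv).astype(int)],False,c,1)
    return im
A=np.hstack([ov(ps[0],(217,266,257,306),.411,-.209,.032,.054),ov(ps[1],(308,250,348,290),.411,-.209,.032,.054)])
B=np.hstack([ov(ps[0],(253,172,293,212),.432,.181,.026,.060),ov(ps[1],(188,236,228,276),.432,.181,.026,.060)])
cv2.imwrite("pics/bp.png",A);cv2.imwrite("pics/np.png",B)
```

```text
(no output)
```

View pics/bp.png

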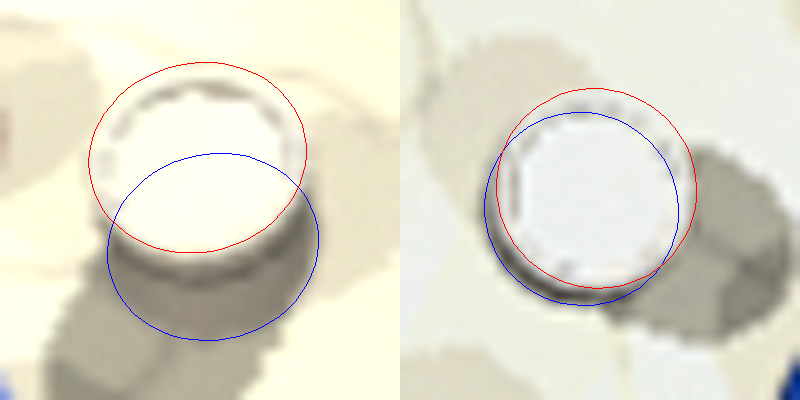

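View pics/np.png

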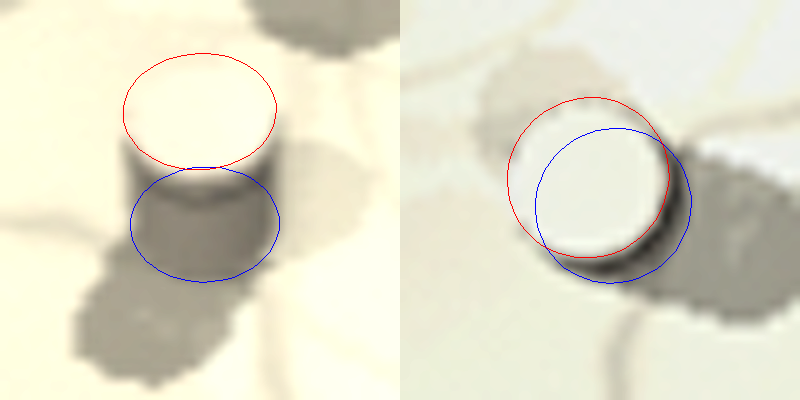

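Emit:
carry_out([
  [0,0,4,0,1],
  [0,0,4,0,1],
  [0,0,4,0,1],
  [0,0,4,0,1],
  [0,0,4,0,1],
  [0,0,0,0,1],
])

```text
t: 11.87
ee_pos: [0.1834, 0.4689, 0.7742]
orientation: [2.565, -0.001, 2.759]
ft_force: [-0.1, -2.1, -0.3]
width: 0.0852
```

```bash
python3 w.py
cat > sim.py <<'E'
from feas import *
def go(q,p1,haz1,n,w=.6,verbose=True):
    # straight path in n rows: returns q and worst error
    p0,M0=fk(q);h0=np.degrees(np.arctan2(-M0[1,2],-M0[0,2]))
    dt=(haz1-h0)/n if abs(haz1)<1000 else 0
    # direction as given: haz1 is absolute, unwrapped relative to h0
    d=(np.array(p1)-p0)/n
    wl=0;wm=np.inf
    for i in range(n):
        q=row(q,d*100,dt,w);wm=min(wm,min((q-lo).min(),(hi-q).min()))
        dist=np.linalg.norm(fk(q)[0]-(p0+d*(i+1)));wl=max(wl,dist)
    print("d/row cm",np.round(d*100,2),"turn",round(dt,2),"n",n,"err",round(wl,4),"margin",round(wm,3),info(q));return q
E
python3 - <<'E'
from sim import *
from station import observe
q=observe()["joint_positions"];lean=info(q)["lean"]
g=tcp((.411,-.209,.036),60,lean);print(g)
q=go(q,[.25,.40,.45],-111.9-60,12)
q=go(q,[.40,.0,.35],-111.9-130,14)
q=go(q,g+[0,0,.14],60-360,10)
q=go(q,g,60-360,8)
E
```

```text
t 11.8667 ee [0.1834 0.4689 0.7742] w 0.0852 F [-0.1 -2.1 -0.3]
{'p': array([0.184, 0.47 , 0.776]), 'lean': 0.577, 'handaz': -111.8, 'xz': 0.001, 'xaz': 158.1, 'q': [-1.38, 0.2, 0.28, 0.33, -0.1, 2.03, 1.56]}
[ 0.40799968 -0.2141967   0.02678087]
d/row cm [ 0.55 -0.58 -2.71] turn -5.01 n 12 err 0.0001 margin 0.143 {'p': array([0.25, 0.4 , 0.45]), 'lean': 0.577, 'handaz': -171.9, 'xz': 0.001, 'xaz': 98.0, 'q': [-1.48, -0.09, 0.01, 1.59, 0.56, 1.49, 0.24]}
d/row cm [ 1.07 -2.86 -0.71] turn -5.0 n 14 err 0.0 margin 0.08 {'p': array([0.4 , 0.  , 0.35]), 'lean': 0.577, 'handaz': 118.1, 'xz': 0.001, 'xaz': 28.0, 'q': [-1.05, -0.16, 0.43, 1.88, 0.64, 1.52, -0.22]}
d/row cm [ 0.08 -2.14 -1.83] turn -41.81 n 10 err 0.4775 margin 0.0 {'p': array([-0.026, -0.399,  0.092]), 'lean': 0.647, 'handaz': 106.8, 'xz': 0.19, 'xaz': 2.0, 'q': [2.7, -0.03, -0.75, 2.57, -1.44, 0.41, -3.05]}
d/row cm [ 5.42  2.31 -0.81] turn -50.85 n 8 err 1.0943 margin 0.0 {'p': array([-0.447,  0.419,  0.283]), 'lean': 1.004, 'handaz': -26.9, 'xz': 0.136, 'xaz': -122.0, 'q': [2.7, -0.22, 1.3, 2.25, -1.44, 0.2, -3.05]}
```

Run:
```python
from sim import *
from station import observe
q=observe()["joint_positions"];lean=info(q)["lean"]
g=tcp((.411,-.209,.036),60,lean)
q=go(q,[.25,.40,.45],-111.8-60,12)
q=go(q,[.40,.0,.35],-171.8-70,14)
q=go(q,g+[0,0,.14],60,12)
q=go(q,g,60,8)
```

```text
d/row cm [ 0.55 -0.58 -2.71] turn -5.0 n 12 err 0.0001 margin 0.143 {'p': array([0.25, 0.4 , 0.45]), 'lean': 0.577, 'handaz': -171.8, 'xz': 0.001, 'xaz': 98.1, 'q': [-1.48, -0.09, 0.01, 1.59, 0.56, 1.49, 0.24]}
d/row cm [ 1.07 -2.86 -0.71] turn -5.0 n 14 err 0.0 margin 0.08 {'p': array([0.4 , 0.  , 0.35]), 'lean': 0.577, 'handaz': 118.2, 'xz': 0.001, 'xaz': 28.1, 'q': [-1.05, -0.16, 0.43, 1.88, 0.64, 1.52, -0.22]}
d/row cm [ 0.07 -1.79 -1.53] turn -4.85 n 12 err 0.0 margin 0.161 {'p': array([ 0.408, -0.214,  0.167]), 'lean': 0.577, 'handaz': 60.0, 'xz': 0.001, 'xaz': -30.1, 'q': [-0.53, 0.41, 0.76, 1.84, 0.29, 1.2, -0.45]}
d/row cm [ 0.   -0.   -1.75] turn -0.0 n 8 err 0.0 margin 0.546 {'p': array([ 0.408, -0.214,  0.027]), 'lean': 0.577, 'handaz': 60.0, 'xz': 0.001, 'xaz': -30.1, 'q': [-0.45, 0.64, 0.68, 1.95, 0.19, 0.9, -0.5]}
```

Emit:
carry_out([
  [0.6,-0.6,-3,-5,1],
  [0.6,-0.6,-3,-5,1],
  [0.6,-0.6,-3,-5,1],
  [0.6,-0.6,-3,-5,1],
  [0.6,-0.6,-3,-5,1],
  [0.6,-0.6,-3,-5,1],
  [0.6,-0.6,-3,-5,1],
  [0.6,-0.6,-3,-5,1],
])

```text
t: 12.53
ee_pos: [0.2281, 0.4264, 0.5442]
orientation: [2.575, -0.005, 2.095]
ft_force: [-0.5, 1.0, -0.6]
width: 0.0855
```

```bash
python3 w.py
```

```text
t 12.5333 ee [0.2281 0.4264 0.5442] w 0.0855 F [-0.5  1.  -0.6]
{'p': array([0.229, 0.428, 0.545]), 'lean': 0.566, 'handaz': -149.5, 'xz': 0.005, 'xaz': 120.1, 'q': [-1.61, -0.14, 0.14, 1.4, 0.47, 1.52, 0.69]}
```

Emit:
carry_out([
  [0.6,-0.6,-3,-5,1],
  [0.6,-0.6,-3,-5,1],
  [0.6,-0.6,-3,-5,1],
  [1.1,-2.9,-0.7,-5,1],
  [1.1,-2.9,-0.7,-5,1],
  [1.1,-2.9,-0.7,-5,1],
  [1.1,-2.9,-0.7,-5,1],
  [1.1,-2.9,-0.7,-5,1],
])

```text
t: 13.2
ee_pos: [0.3015, 0.2626, 0.4201]
orientation: [2.575, -0.003, 1.397]
ft_force: [0.0, -0.1, -0.1]
width: 0.0857
```

Emit:
carry_out([
  [1.1,-2.9,-0.7,-5,1],
  [1.1,-2.9,-0.7,-5,1],
  [1.1,-2.9,-0.7,-5,1],
  [1.1,-2.9,-0.7,-5,1],
  [1.1,-2.9,-0.7,-5,1],
  [1.1,-2.9,-0.7,-5,1],
  [1.1,-2.9,-0.7,-5,1],
  [1.1,-2.9,-0.7,-5,1],
])

```text
t: 13.87
ee_pos: [0.3894, 0.0306, 0.3643]
orientation: [2.575, -0.004, 0.699]
ft_force: [-0.4, 0.3, 0.2]
width: 0.0851
```

```bash
python3 w.py
```

```text
t 13.8667 ee [0.3894 0.0306 0.3643] w 0.0851 F [-0.4  0.3  0.2]
{'p': array([0.391, 0.032, 0.365]), 'lean': 0.566, 'handaz': 130.4, 'xz': 0.004, 'xaz': 40.0, 'q': [-1.17, -0.25, 0.41, 1.9, 0.66, 1.52, -0.12]}
```

Emit:
carry_out([
  [0.2,-2.2,-1.4,-7,1],
  [0.2,-2.2,-1.4,-7,1],
  [0.2,-2.2,-1.4,-7,1],
  [0.2,-2.2,-1.4,-7,1],
  [0.2,-2.2,-1.4,-7,1],
  [0.2,-2.2,-1.4,-7,1],
  [0.2,-2.2,-1.4,-7,1],
  [0.2,-2.2,-1.4,-7,1],
])

```text
t: 14.53
ee_pos: [0.4054, -0.1443, 0.2521]
orientation: [2.575, -0.005, -0.28]
ft_force: [0.1, 0.7, -0.2]
width: 0.0857
```

Emit:
carry_out([
  [0.2,-2.2,-1.4,-7,1],
  [0.2,-2.2,-1.4,-7,1],
  [0,0,0,0,1],
  [0,0,0,0,1],
])

```text
t: 14.87
ee_pos: [0.4082, -0.1899, 0.2243]
orientation: [2.57, -0.003, -0.524]
ft_force: [0.1, 0.2, 0.0]
width: 0.0852
```

```bash
python3 w.py
python3 - <<'E'
from h import *
import feas
from kin import info
s=observe()
print(feas.tcp((.411,-.209,.036),info(s["joint_positions"])["handaz"],info(s["joint_positions"])["lean"])-s["ee_pos"])
for n in ("scene","top"):
    p=read_camera(n);cv2.imwrite(f"pics/pre_{n}.png",p["image"][:,:,::-1])
E
```

```text
t 14.8667 ee [ 0.4082 -0.1899  0.2243] w 0.0852 F [0.1 0.2 0. ]
{'p': array([ 0.411, -0.191,  0.224]), 'lean': 0.572, 'handaz': 60.2, 'xz': 0.003, 'xaz': -30.0, 'q': [-0.65, 0.35, 0.85, 1.77, 0.28, 1.34, -0.43]}
[-1.41841622e-04 -2.43091635e-02 -1.97536723e-01]
```

View pics/pre_scene.png

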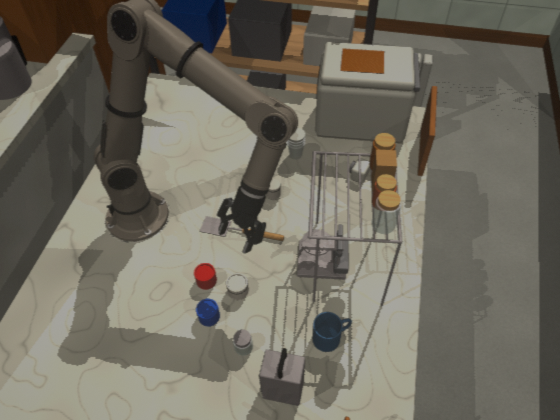

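Emit:
carry_out([
  [0,-1.2,-2,0,1],
  [0,-1.2,-2,0,1],
  [0,0,-2.5,0,1],
  [0,0,-2.5,0,1],
  [0,0,-2.5,0,1],
  [0,0,-2.5,0,1],
  [0,0,0,0,1],
  [0,0,0,0,1],
])

```text
t: 15.63
ee_pos: [0.4093, -0.2103, 0.0856]
orientation: [2.575, -0.003, -0.516]
ft_force: [0.0, -0.4, 0.2]
width: 0.0855
```

```bash
python3 w.py
python3 - <<'E'
from h import *
import feas
from kin import info
s=observe()
print(feas.tcp((.411,-.209,.036),info(s["joint_positions"])["handaz"],info(s["joint_positions"])["lean"])-s["ee_pos"])
p1=read_camera("scene");p2=read_camera("top")
f=lambda p,b:cv2.convertScaleAbs(cv2.resize(p["image"][b[1]:b[3],b[0]:b[2],::-1],(400,400),interpolation=cv2.INTER_CUBIC),alpha=1.5)
cv2.imwrite("pics/pre2.png",np.hstack([f(p1,(190,220,290,320)),f(p2,(270,200,370,300))]))
E
```

```text
t 15.6333 ee [ 0.4093 -0.2103  0.0856] w 0.0855 F [ 0.  -0.4  0.2]
{'p': array([ 0.411, -0.211,  0.085]), 'lean': 0.566, 'handaz': 60.7, 'xz': 0.003, 'xaz': -29.6, 'q': [-0.53, 0.55, 0.78, 1.92, 0.19, 1.01, -0.43]}
[-0.00123008 -0.00383171 -0.05887082]
```

View pics/pre2.png

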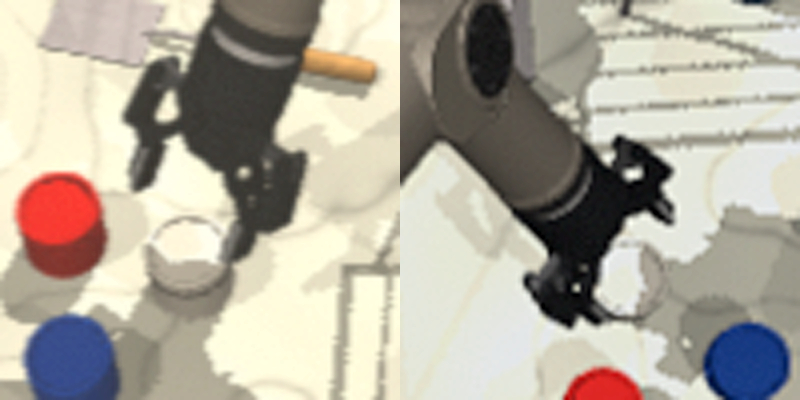

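Emit:
carry_out([
  [-0.1,-0.4,-1,0,1],
  [0,0,-1.5,0,1],
  [0,0,-1.5,0,1],
  [0,0,-1.5,0,1],
  [0,0,-0.4,0,1],
  [0,0,0,0,1],
])

```text
t: 16.23
ee_pos: [0.409, -0.2158, 0.027]
orientation: [2.575, -0.006, -0.519]
ft_force: [0.6, 0.0, 0.6]
width: 0.0854
```

```bash
python3 w.py
python3 - <<'E'
from h import *
import feas
from kin import info
s=observe()
print(feas.tcp((.411,-.209,.036),info(s["joint_positions"])["handaz"],info(s["joint_positions"])["lean"])-s["ee_pos"])
p1=read_camera("scene");p2=read_camera("top")
f=lambda p,b:cv2.convertScaleAbs(cv2.resize(p["image"][b[1]:b[3],b[0]:b[2],::-1],(400,400),interpolation=cv2.INTER_CUBIC),alpha=1.5)
cv2.imwrite("pics/pre3.png",np.hstack([f(p1,(190,220,290,320)),f(p2,(270,200,370,300))]))
E
```

```text
t 16.2333 ee [ 0.409  -0.2158  0.027 ] w 0.0854 F [0.6 0.  0.6]
{'p': array([ 0.411, -0.217,  0.026]), 'lean': 0.566, 'handaz': 60.8, 'xz': 0.006, 'xaz': -29.7, 'q': [-0.49, 0.66, 0.74, 1.95, 0.14, 0.88, -0.44]}
[-0.00087914  0.00160193 -0.0003026 ]
```

View pics/pre3.png

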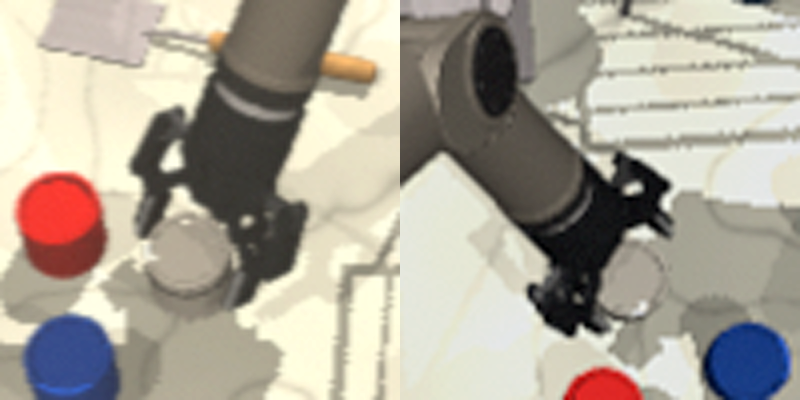

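Emit:
carry_out([
  [0,0,0,0,0.8],
  [0,0,0,0,0.7],
  [0,0,0,0,0.6],
  [0,0,0,0,0.5],
  [0,0,0,0,0.5],
  [0,0,0,0,0.5],
  [0,0,0,0,0.5],
  [0,0,0,0,0.5],
], force=40)

```text
t: 17.0
ee_pos: [0.4087, -0.2159, 0.0276]
orientation: [2.575, -0.005, -0.52]
ft_force: [-0.6, 1.9, 5.8]
width: 0.0627
```

```bash
python3 w.py
python3 - <<'E'
from h import *
p1=read_camera("scene");p2=read_camera("top")
f=lambda p,b:cv2.convertScaleAbs(cv2.resize(p["image"][b[1]:b[3],b[0]:b[2],::-1],(400,400),interpolation=cv2.INTER_CUBIC),alpha=1.5)
cv2.imwrite("pics/gr1.png",np.hstack([f(p1,(190,220,290,320)),f(p2,(270,200,370,300))]))
E
```

```text
t 17.0 ee [ 0.4087 -0.2159  0.0276] w 0.0627 F [-0.6  1.9  5.8]
{'p': array([ 0.41 , -0.217,  0.027]), 'lean': 0.567, 'handaz': 60.7, 'xz': 0.005, 'xaz': -29.8, 'q': [-0.49, 0.66, 0.74, 1.95, 0.14, 0.88, -0.44]}
```

View pics/gr1.png

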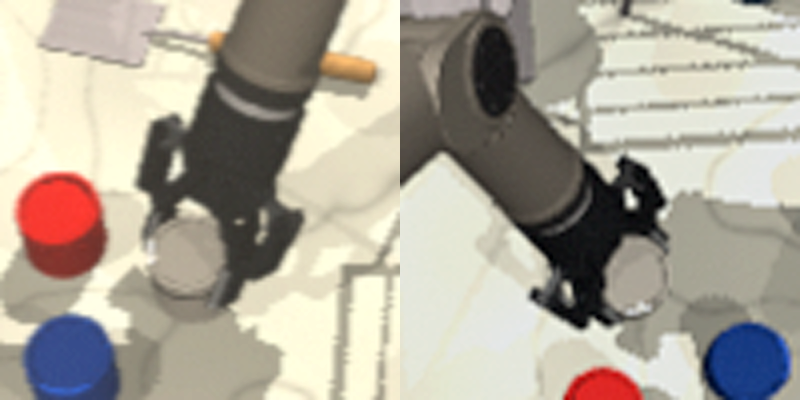

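Run:
```python
from sim import *
import pickle
from station import observe
s=observe();q0=s["joint_positions"];S=pickle.load(open("q.pkl","rb"));lean=info(q0)["lean"]
ax=np.array([np.cos(S[2]),np.sin(S[2]),0]);haz=180+np.degrees(S[2])
# pot centre relative to tcp: assume pot at grasp point-ish (tcp - .011 z) horizontally
P=np.array([S[0],S[1],0]);
t=tcp((S[0],S[1],0),haz,lean);t[2]=.150;print("haz",haz,"tcp over platform",t)
q=q0
q=go(q,[.409,-.216,.25],60.7,8)
q=go(q,[.46,-.13,.25],120,12)
q=go(q,[t[0]-.15*ax[0],t[1]-.15*ax[1],.2],haz,14)
q=go(q,[t[0]-.15*ax[0],t[1]-.15*ax[1],.15],haz,4)
q=go(q,t,haz,12)
q=go(q,t-[0,0,.05],haz,12)
```

```text
haz 187.771502927035 tcp over platform [ 0.62827592 -0.05338333  0.15      ]
d/row cm [-0.02  0.01  2.79] turn 0.0 n 8 err 0.0 margin 0.432 {'p': array([ 0.409, -0.216,  0.25 ]), 'lean': 0.567, 'handaz': 60.7, 'xz': 0.005, 'xaz': -29.8, 'q': [-0.62, 0.32, 0.87, 1.74, 0.31, 1.37, -0.37]}
d/row cm [0.42 0.72 0.  ] turn 4.94 n 12 err 0.0 margin 0.222 {'p': array([ 0.46, -0.13,  0.25]), 'lean': 0.567, 'handaz': 120.0, 'xz': 0.005, 'xaz': 29.5, 'q': [-0.85, -0.08, 0.68, 2.05, 0.68, 1.05, 0.02]}
d/row cm [ 0.14  0.4  -0.36] turn 4.84 n 14 err 0.0001 margin 0.0 {'p': array([ 0.48 , -0.074,  0.2  ]), 'lean': 0.567, 'handaz': -172.2, 'xz': 0.005, 'xaz': 97.3, 'q': [-0.87, -0.3, 0.98, 2.26, 0.19, 0.51, 1.72]}
d/row cm [-0.   -0.   -1.25] turn 90.0 n 4 err 0.6412 margin 0.0 {'p': array([-0.148,  0.023,  0.059]), 'lean': 0.507, 'handaz': -89.7, 'xz': 0.418, 'xaz': 56.1, 'q': [-2.7, 0.01, -1.27, 2.57, 0.41, 1.0, 3.05]}
d/row cm [ 6.47 -0.64  0.76] turn 23.12 n 12 err 0.8778 margin 0.0 {'p': array([-0.199, -0.28 , -0.037]), 'lean': 0.718, 'handaz': 100.2, 'xz': 0.646, 'xaz': -94.5, 'q': [-2.7, 0.75, -0.81, 2.57, 4.58, 0.2, 3.05]}
d/row cm [6.89 1.89 1.14] turn 7.3 n 12 err 0.7991 margin 0.0 {'p': array([-0.081, -0.42 ,  0.122]), 'lean': 1.139, 'handaz': 113.0, 'xz': 0.907, 'xaz': -74.3, 'q': [-2.7, 0.91, -1.27, 2.57, 4.58, 0.27, 3.05]}
```

```bash
sed -i 's|    dt=.*|    dt=((haz1-h0+180)%360-180)/n|' sim.py
python3 - <<'E'
from sim import *
import pickle
from station import observe
s=observe();q0=s["joint_positions"];S=pickle.load(open("q.pkl","rb"));lean=info(q0)["lean"]
ax=np.array([np.cos(S[2]),np.sin(S[2]),0]);haz=180+np.degrees(S[2])
t=tcp((S[0],S[1],0),haz,lean);t[2]=.150
q=q0
q=go(q,[.409,-.216,.25],60.7,8)
q=go(q,[.46,-.13,.25],120,12)
q=go(q,[t[0]-.10*ax[0],t[1]-.10*ax[1],.2],haz,12)
q=go(q,[t[0]-.10*ax[0],t[1]-.10*ax[1],.15],haz,4)
q=go(q,t,haz,12)
q=go(q,t-[0,0,.05],haz,12)
E
```

```text
d/row cm [-0.02  0.01  2.79] turn 0.0 n 8 err 0.0 margin 0.432 {'p': array([ 0.409, -0.216,  0.25 ]), 'lean': 0.567, 'handaz': 60.7, 'xz': 0.005, 'xaz': -29.8, 'q': [-0.62, 0.32, 0.87, 1.74, 0.31, 1.37, -0.37]}
d/row cm [0.42 0.72 0.  ] turn 4.94 n 12 err 0.0 margin 0.222 {'p': array([ 0.46, -0.13,  0.25]), 'lean': 0.567, 'handaz': 120.0, 'xz': 0.005, 'xaz': 29.5, 'q': [-0.85, -0.08, 0.68, 2.05, 0.68, 1.05, 0.02]}
d/row cm [ 0.58  0.53 -0.42] turn 5.65 n 12 err 0.0004 margin 0.0 {'p': array([ 0.529, -0.067,  0.2  ]), 'lean': 0.567, 'handaz': -172.3, 'xz': 0.005, 'xaz': 97.3, 'q': [-1.22, -0.25, 1.3, 2.17, 0.2, 0.49, 1.69]}
d/row cm [ 0.01 -0.   -1.26] turn 0.01 n 4 err 0.0005 margin 0.0 {'p': array([ 0.529, -0.067,  0.15 ]), 'lean': 0.567, 'handaz': -172.3, 'xz': 0.005, 'xaz': 97.3, 'q': [-0.9, 0.09, 1.2, 2.24, -0.76, 0.44, 2.6]}
d/row cm [ 0.83  0.11 -0.  ] turn 0.0 n 12 err 0.0001 margin 0.122 {'p': array([ 0.628, -0.053,  0.15 ]), 'lean': 0.567, 'handaz': -172.2, 'xz': 0.005, 'xaz': 97.3, 'q': [-0.69, 0.37, 1.02, 2.02, -1.02, 0.59, 2.7]}
d/row cm [ 0.   -0.   -0.42] turn 0.0 n 12 err 0.0 margin 0.152 {'p': array([ 0.628, -0.053,  0.1  ]), 'lean': 0.567, 'handaz': -172.2, 'xz': 0.005, 'xaz': 97.3, 'q': [-0.57, 0.44, 0.89, 2.07, -1.23, 0.53, 2.9]}
```

Emit:
carry_out([
  [0,0,0.5,0,0.5],
  [0,0,1.5,0,0.5],
  [0,0,2.5,0,0.5],
  [0,0,3,0,0.5],
  [0,0,3,0,0.5],
  [0,0,3,0,0.5],
  [0,0,3,0,0.5],
  [0,0,3,0,0.5],
])

```text
t: 17.77
ee_pos: [0.4079, -0.2161, 0.2229]
orientation: [2.576, -0.005, -0.521]
ft_force: [0.8, 0.3, -1.7]
width: 0.0628
```

Emit:
carry_out([
  [0,0,2,0,0.5],
  [0,0,1,0,0.5],
  [0,0,0,0,0.5],
  [0,0,0,0,0.5],
  [0,0,0,0,0.5],
])

```text
t: 18.18
ee_pos: [0.4075, -0.2155, 0.2499]
orientation: [2.574, -0.003, -0.52]
ft_force: [-0.1, 0.2, -2.3]
width: 0.0629
```

```bash
python3 w.py
python3 - <<'E'
from h import *
p1=read_camera("scene");p2=read_camera("top")
f=lambda p,b:cv2.convertScaleAbs(cv2.resize(p["image"][b[1]:b[3],b[0]:b[2],::-1],(400,400),interpolation=cv2.INTER_CUBIC),alpha=1.5)
cv2.imwrite("pics/li1.png",np.hstack([f(p1,(180,180,300,300)),f(p2,(270,180,390,300))]))
print(observe()["joint_efforts"],observe()["wrist_torque"])
E
```

```text
t 18.1833 ee [ 0.4075 -0.2155  0.2499] w 0.0629 F [-0.1  0.2 -2.3]
{'p': array([ 0.41 , -0.216,  0.25 ]), 'lean': 0.567, 'handaz': 60.4, 'xz': 0.003, 'xaz': -29.8, 'q': [-0.62, 0.32, 0.87, 1.73, 0.3, 1.37, -0.36]}
[ 1.00570728e-02 -2.68130547e+01  6.43327028e+00 -2.14956272e+01
  2.73727901e+00  1.03784446e+00 -5.05320440e-04] [ 0.60519046 -0.37379269  0.00451201]
```

View pics/li1.png

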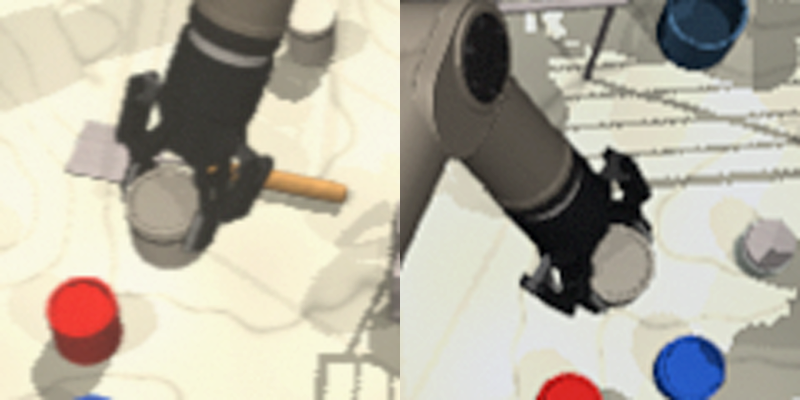

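Run:
```python
from sim import *
import pickle
from station import observe
s=observe();q0=s["joint_positions"];S=pickle.load(open("q.pkl","rb"));lean=info(q0)["lean"]
ax=np.array([np.cos(S[2]),np.sin(S[2]),0]);haz=180+np.degrees(S[2])
t=tcp((S[0],S[1],0),haz,lean);t[2]=.150
for via in ([.5,-.13,.25],[.5,-.13,.35],[.52,-.22,.3],[.45,-.25,.35],[.45,.0,.35],[.4,-.05,.4]):
  print(via)
  q=q0
  q=go(q,via,90,10)
  q=go(q,via,haz,14)
  q=go(q,[t[0]-.10*ax[0],t[1]-.10*ax[1],.16],haz,10)
  q=go(q,t,haz,12)
```

```text
[0.5, -0.13, 0.25]
d/row cm [0.9  0.86 0.  ] turn 2.96 n 10 err 0.0 margin 0.44 {'p': array([ 0.5 , -0.13,  0.25]), 'lean': 0.568, 'handaz': 90.0, 'xz': 0.002, 'xaz': -0.2, 'q': [-0.75, 0.29, 0.74, 1.74, 0.4, 1.23, -0.18]}
d/row cm [-0. -0. -0.] turn 6.98 n 14 err 0.0001 margin 0.0 {'p': array([ 0.5 , -0.13,  0.25]), 'lean': 0.568, 'handaz': -172.2, 'xz': 0.002, 'xaz': 97.6, 'q': [-0.85, -0.3, 1.07, 2.1, 0.07, 0.66, 1.93]}
d/row cm [ 0.29  0.63 -0.9 ] turn 0.0 n 10 err 0.0004 margin 0.0 {'p': array([ 0.529, -0.067,  0.16 ]), 'lean': 0.568, 'handaz': -172.2, 'xz': 0.002, 'xaz': 97.6, 'q': [-0.98, 0.05, 1.26, 2.23, -0.65, 0.44, 2.5]}
d/row cm [ 0.83  0.11 -0.09] turn 0.0 n 12 err 0.0001 margin 0.076 {'p': array([ 0.628, -0.053,  0.15 ]), 'lean': 0.568, 'handaz': -172.2, 'xz': 0.002, 'xaz': 97.6, 'q': [-0.69, 0.37, 1.02, 2.02, -1.02, 0.59, 2.71]}
[0.5, -0.13, 0.35]
d/row cm [0.9  0.86 1.  ] turn 2.96 n 10 err 0.0 margin 0.438 {'p': array([ 0.5 , -0.13,  0.35]), 'lean': 0.568, 'handaz': 90.0, 'xz': 0.002, 'xaz': -0.2, 'q': [-0.77, 0.22, 0.75, 1.56, 0.42, 1.45, -0.09]}
d/row cm [ 0. -0.  
[... 3365 characters left out ...]
z': -0.2, 'q': [-1.01, -0.01, 0.63, 1.63, 0.54, 1.73, -0.36]}
d/row cm [-0.  0.  0.] turn 6.98 n 14 err 0.0578 margin 0.0 {'p': array([ 0.457, -0.04 ,  0.4  ]), 'lean': 0.531, 'handaz': -176.0, 'xz': -0.026, 'xaz': 96.5, 'q': [0.17, -0.29, -0.03, 1.85, -0.13, 1.06, 1.87]}
d/row cm [ 0.72 -0.27 -2.4 ] turn 0.38 n 10 err 0.0 margin 0.024 {'p': array([ 0.529, -0.067,  0.16 ]), 'lean': 0.531, 'handaz': -172.2, 'xz': -0.026, 'xaz': 100.3, 'q': [0.17, 0.06, 0.04, 2.17, -0.41, 0.45, 2.3]}
d/row cm [ 0.83  0.11 -0.08] turn 0.0 n 12 err 0.0 margin 0.234 {'p': array([ 0.628, -0.053,  0.15 ]), 'lean': 0.531, 'handaz': -172.2, 'xz': -0.026, 'xaz': 100.3, 'q': [0.09, 0.25, 0.05, 1.96, -0.36, 0.44, 2.18]}
```

Emit:
carry_out([
  [0.9,0.8,0.9,3,0.5],
  [0.9,0.8,0.9,3,0.5],
  [0.9,0.8,0.9,3,0.5],
  [0.9,0.8,0.9,3,0.5],
  [0.9,0.8,0.9,3,0.5],
  [0.9,0.8,0.9,3,0.5],
  [0.9,0.8,0.9,3,0.5],
  [0.9,0.8,0.9,3,0.5],
])

```text
t: 18.95
ee_pos: [0.482, -0.1498, 0.3248]
orientation: [2.576, -0.007, -0.093]
ft_force: [0.5, 0.0, -1.3]
width: 0.0631
```

Emit:
carry_out([
  [0.9,0.8,0.9,6,0.5],
  [0.9,0.8,0.9,6,0.5],
  [0.2,0,0,6,0.5],
  [0,0,0,6,0.5],
  [0,0,0,6,0.5],
  [0,0,0,6,0.5],
  [0,0,0,6,0.5],
  [0,0,0,6,0.5],
])

```text
t: 19.62
ee_pos: [0.5009, -0.1344, 0.3425]
orientation: [2.574, -0.006, 0.746]
ft_force: [0.7, -0.9, -2.3]
width: 0.0632
```

```bash
python3 w.py
```

```text
t 19.6167 ee [ 0.5009 -0.1344  0.3425] w 0.0632 F [ 0.7 -0.9 -2.3]
{'p': array([ 0.504, -0.134,  0.343]), 'lean': 0.568, 'handaz': 133.3, 'xz': 0.006, 'xaz': 42.8, 'q': [-0.84, -0.15, 0.69, 1.87, 0.62, 1.11, 0.41]}
```

Emit:
carry_out([
  [0,0,0,6,0.5],
  [0,0,0,6,0.5],
  [0,0,0,6,0.5],
  [0,0,0,6,0.5],
  [0,0,0,6,0.5],
  [0,0,0,6,0.5],
  [0,0,0,6,0.5],
  [0,0,0,6,0.5],
])

```text
t: 20.28
ee_pos: [0.4998, -0.1353, 0.3418]
orientation: [2.577, -0.004, 1.539]
ft_force: [0.4, -0.6, -2.6]
width: 0.0631
```

```bash
python3 w.py;  python3 - <<'E'
from sim import *
import pickle
from station import observe
s=observe();q0=s["joint_positions"];S=pickle.load(open("q.pkl","rb"));lean=info(q0)["lean"]
ax=np.array([np.cos(S[2]),np.sin(S[2]),0]);haz=180+np.degrees(S[2])
t=tcp((S[0],S[1],0),haz,lean);t[2]=.150
q=q0
q=go(q,[t[0]-.10*ax[0],t[1]-.10*ax[1],.16],haz,10)
q=go(q,t,haz,12)
print(t,s["ee_pos"],t-.1*ax-s["ee_pos"])
E
```

```text
t 20.2833 ee [ 0.4998 -0.1353  0.3418] w 0.0631 F [ 0.4 -0.6 -2.6]
{'p': array([ 0.503, -0.135,  0.343]), 'lean': 0.565, 'handaz': 178.5, 'xz': 0.004, 'xaz': 88.2, 'q': [-0.6, -0.29, 0.75, 1.93, 0.15, 0.86, 1.66]}
d/row cm [ 0.26  0.68 -1.83] turn 0.93 n 10 err 0.0002 margin 0.024 {'p': array([ 0.529, -0.067,  0.16 ]), 'lean': 0.565, 'handaz': -172.2, 'xz': 0.004, 'xaz': 97.4, 'q': [-0.82, 0.04, 1.09, 2.23, -0.61, 0.43, 2.45]}
d/row cm [ 0.83  0.11 -0.08] turn 0.0 n 12 err 0.0001 margin 0.229 {'p': array([ 0.628, -0.053,  0.15 ]), 'lean': 0.565, 'handaz': -172.2, 'xz': 0.004, 'xaz': 97.4, 'q': [-0.62, 0.34, 0.92, 2.02, -0.95, 0.55, 2.65]}
[ 0.62825752 -0.05338584  0.15      ] [ 0.49979548 -0.13533956  0.34179396] [ 0.02938052  0.06843144 -0.19179396]
```

Emit:
carry_out([
  [0.3,0.7,-1.8,1,0.5],
  [0.3,0.7,-1.8,1,0.5],
  [0.3,0.7,-1.8,1,0.5],
  [0.3,0.7,-1.8,1,0.5],
  [0.3,0.7,-1.8,1,0.5],
  [0.3,0.7,-1.8,1,0.5],
  [0.3,0.7,-1.8,1,0.5],
  [0.3,0.7,-1.8,1,0.5],
])

```text
t: 20.95
ee_pos: [0.5244, -0.0784, 0.197]
orientation: [2.577, -0.004, 1.677]
ft_force: [0.4, 0.6, -1.6]
width: 0.0628
```

Emit:
carry_out([
  [0.3,0.7,-1.8,0,0.5],
  [0.2,0.5,-1.8,0,0.5],
  [0,0,0,0,0.5],
  [0,0,0,0,0.5],
  [0,0,0,0,0.5],
])

```text
t: 21.37
ee_pos: [0.5293, -0.0683, 0.1657]
orientation: [2.578, -0.005, 1.674]
ft_force: [0.1, -0.2, -1.9]
width: 0.0628
```

```bash
python3 w.py
python3 - <<'E'
from h import *
p1=read_camera("scene");p2=read_camera("top")
import pickle
pickle.dump([p1,p2],open("ps1.pkl","wb"))
f=lambda p,b:cv2.convertScaleAbs(cv2.resize(p["image"][b[1]:b[3],b[0]:b[2],::-1],(400,400),interpolation=cv2.INTER_CUBIC),alpha=1.5)
cv2.imwrite("pics/ap1.png",np.hstack([f(p1,(230,180,350,300)),f(p2,(225,140,345,260))]))
E
```

```text
t 21.3667 ee [ 0.5293 -0.0683  0.1657] w 0.0628 F [ 0.1 -0.2 -1.9]
{'p': array([ 0.533, -0.068,  0.166]), 'lean': 0.564, 'handaz': -173.6, 'xz': 0.005, 'xaz': 95.9, 'q': [-0.94, 0.04, 1.2, 2.21, -0.56, 0.44, 2.37]}
```

View pics/ap1.png

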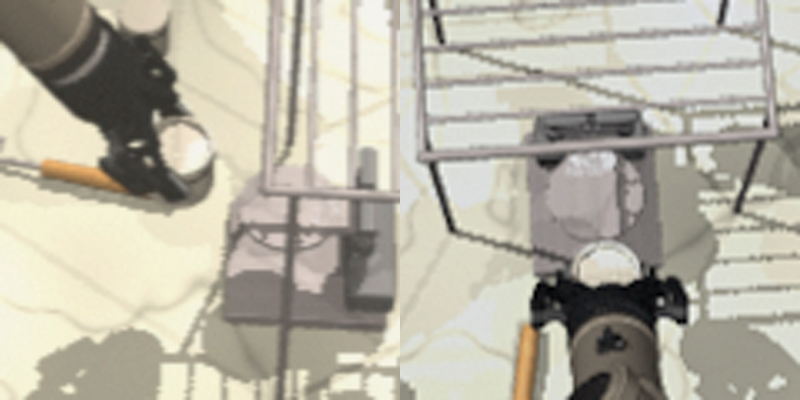

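```bash
cat > ovl.py <<'E'
from h import *
def ring(im,p,box,F,c,r,z,col):
    a=np.linspace(0,2*np.pi,80)
    uv=(proj(p,np.c_[c[0]+r*np.cos(a),c[1]+r*np.sin(a),0*a+z])-[box[0],box[1]]+.5)*F-.5
    cv2.polylines(im,[np.round(uv).astype(int)],False,col,1)
def crop(p,box,F): return cv2.convertScaleAbs(cv2.resize(p["image"][box[1]:box[3],box[0]:box[2],::-1],None,fx=F,fy=F,interpolation=cv2.INTER_CUBIC),alpha=1.5)
E
python3 - <<'E'
from ovl import *
import pickle,feas
ps=pickle.load(open("ps1.pkl","rb"))
T=feas.T(186.4,.564);g=np.array([.5293,-.0683,.1657])-.011*T[:,2];print("grasp pt",g)
ims=[]
for p,b in ((ps[0],(265,205,305,245)),(ps[1],(266,200,306,240))):
    im=crop(p,b,10);ring(im,p,b,10,g,.032,.1657-.027+.054,(0,0,255));ring(im,p,b,10,g,.032,.1657-.027,(255,0,0));ims.append(im)
cv2.imwrite("pics/ap2.png",np.hstack(ims))
E
```

```text
grasp pt [ 0.52345637 -0.06895547  0.17499636]
```

View pics/ap2.png

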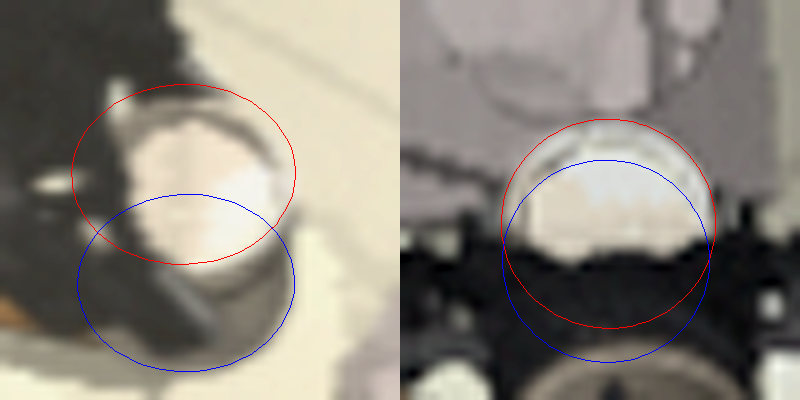

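Run:
```python
from h import *
import pickle
ps=pickle.load(open("ps1.pkl","rb"))
c=np.array([.5235,-.069,.1927])
A=[];b=[]
for p,d in ((ps[0],(-.8,1.2)),(ps[1],(.2,.3))):
    J=np.array([(proj(p,c+e*1e-3)[0]-proj(p,c)[0])/1e-3 for e in np.eye(3)]).T
    A.append(J);b+=d
print(np.linalg.lstsq(np.vstack(A),b,rcond=None)[0]*1000)
```

```text
[-1.09782872 -1.20535918 -3.85241066]
```

Emit:
carry_out([
  [1,0.15,-0.5,0,0.5],
  [1.3,0.2,-0.5,0,0.5],
  [1.3,0.2,-0.5,0,0.5],
  [1.3,0.2,0,0,0.5],
  [1.3,0.2,0,0,0.5],
  [1.3,0.2,0,0,0.5],
  [1.3,0.2,0,0,0.5],
  [0.9,0.2,0,0,0.5],
])

```text
t: 22.13
ee_pos: [0.6272, -0.0527, 0.1509]
orientation: [2.577, -0.006, 1.673]
ft_force: [0.2, 0.5, -1.3]
width: 0.0631
```

Emit:
carry_out([
  [0.3,0,0,0,0.5],
  [0,0,0,0,0.5],
  [0,0,0,0,0.5],
  [0,0,0,0,0.5],
])

```text
t: 22.47
ee_pos: [0.6276, -0.0531, 0.1494]
orientation: [2.58, -0.007, 1.671]
ft_force: [-0.2, 0.2, -2.7]
width: 0.0628
```

```bash
python3 w.py
python3 - <<'E'
from ovl import *
import pickle
ps=[read_camera("scene"),read_camera("top")];pickle.dump(ps,open("ps2.pkl","wb"))
s=observe();print(s["ft_force"])
g=s["ee_pos"]+np.array([-.0069,-.0017,0]);print("pot est",g)
ims=[]
for p,b in ((ps[0],(290,195,350,255)),(ps[1],(255,165,315,225))):
    F=6.6;im=crop(p,b,F);ring(im,p,b,F,g,.032,g[2]-.031+.054,(0,0,255));ring(im,p,b,F,g,.032,g[2]-.031,(255,0,0));ring(im,p,b,F,(.6224,-.0542),.046,.105,(0,255,0));ims.append(im)
cv2.imwrite("pics/ap3.png",np.hstack(ims))
E
```

```text
t 22.4667 ee [ 0.6276 -0.0531  0.1494] w 0.0628 F [-0.2  0.2 -2.7]
{'p': array([ 0.631, -0.054,  0.149]), 'lean': 0.562, 'handaz': -173.6, 'xz': 0.007, 'xaz': 95.7, 'q': [-0.68, 0.37, 1.0, 2.01, -0.99, 0.58, 2.64]}
[ 0.40275851 -0.05494504 -1.12295104]
pot est [ 0.62079807 -0.05460245  0.14935813]
```

View pics/ap3.png

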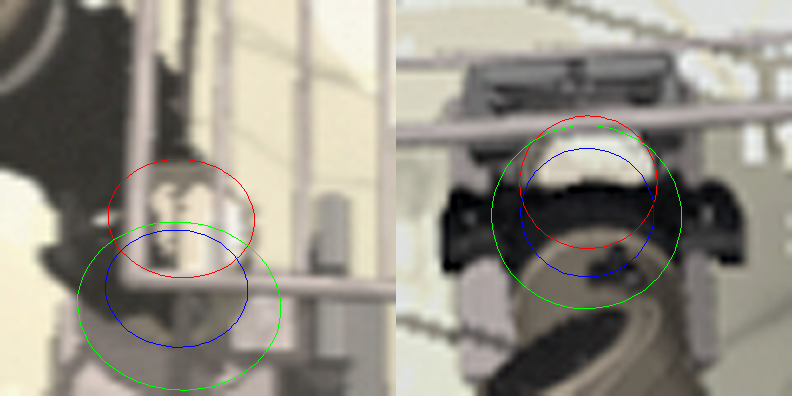

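```bash
cat > avg.py <<'E'
import sys
from h import *
n=int(sys.argv[1]);F=[];Z=[]
for i in range(n):
    read_camera("top");s=observe();F.append(s["ft_force"]);Z.append(s["ee_pos"])
F=np.array(F);print("t",round(s["t"],2),"F",np.round(F.mean(0),2),"sd",np.round(F.std(0),2),"ee",np.round(np.mean(Z,0),4), "Fz",np.round(F[:,2],1))
E
python3 avg.py 12
```

```text
t 23.17 F [-0.05 -0.06 -2.04] sd [0.43 0.48 0.39] ee [ 0.6282 -0.0527  0.1494] Fz [-2.6 -2.6 -1.8 -2.2 -1.8 -2.1 -1.7 -1.7 -2.7 -1.9 -1.5 -1.7]
```

Emit:
carry_out([
  [0,0,-0.2,0,0.5],
  [0,0,-0.2,0,0.5],
  [0,0,-0.2,0,0.5],
  [0,0,-0.2,0,0.5],
  [0,0,0,0,0.5],
])

```text
t: 23.58
ee_pos: [0.6279, -0.0526, 0.1406]
orientation: [2.581, -0.007, 1.672]
ft_force: [0.4, 0.7, -1.5]
width: 0.0631
```

```bash
python3 avg.py 4
```

```text
t 23.78 F [-0.03  0.01 -1.39] sd [0.39 0.5  0.35] ee [ 0.6283 -0.0528  0.1412] Fz [-0.9 -1.3 -1.9 -1.5]
```

Emit:
carry_out([
  [0,0,-0.2,0,0.5],
  [0,0,-0.2,0,0.5],
  [0,0,0,0,0.5],
])

```text
t: 24.03
ee_pos: [0.628, -0.0525, 0.1368]
orientation: [2.58, -0.007, 1.672]
ft_force: [0.6, 0.7, -2.3]
width: 0.0633
```

```bash
python3 avg.py 5
```

```text
t 24.28 F [ 0.24  0.16 -2.06] sd [0.21 0.42 0.61] ee [ 0.6283 -0.0527  0.1373] Fz [-2.6 -2.4 -1.3 -2.6 -1.3]
```

Emit:
carry_out([
  [0,0,-0.2,0,0.5],
  [0,0,-0.2,0,0.5],
  [0,0,0,0,0.5],
])

```text
t: 24.53
ee_pos: [0.6281, -0.0526, 0.1329]
orientation: [2.58, -0.007, 1.672]
ft_force: [-0.2, 0.2, -1.9]
width: 0.0627
```

```bash
python3 avg.py 5
```

```text
t 24.78 F [-0.05  0.16 -1.94] sd [0.28 0.39 0.46] ee [ 0.6283 -0.0527  0.1333] Fz [-2.8 -1.7 -1.8 -1.5 -1.9]
```

Emit:
carry_out([
  [0,0,-0.2,0,0.5],
  [0,0,-0.2,0,0.5],
  [0,0,0,0,0.5],
])

```text
t: 25.03
ee_pos: [0.6285, -0.0528, 0.1293]
orientation: [2.579, -0.007, 1.671]
ft_force: [0.2, 0.6, -0.8]
width: 0.063
```

```bash
python3 avg.py 6
```

```text
t 25.33 F [ 0.17  0.06 -0.85] sd [0.38 0.52 0.46] ee [ 0.6285 -0.0528  0.1295] Fz [-1.2 -0.7 -0.4 -0.2 -1.6 -1. ]
```

Emit:
carry_out([
  [0,0,-0.2,0,0.5],
  [0,0,-0.2,0,0.5],
  [0,0,0,0,0.5],
])

```text
t: 25.58
ee_pos: [0.6285, -0.0528, 0.1253]
orientation: [2.579, -0.007, 1.671]
ft_force: [0.5, 0.4, -0.5]
width: 0.0631
```

```bash
python3 avg.py 6
```

```text
t 25.88 F [ 0.33  0.26 -0.23] sd [0.71 0.5  0.4 ] ee [ 0.6285 -0.0528  0.1255] Fz [-0.3  0.   0.3 -0.5  0.  -0.9]
```

Emit:
carry_out([
  [0,0,-0.13,0,0.5],
  [0,0,0,0,0.5],
])

```text
t: 26.05
ee_pos: [0.6285, -0.0528, 0.1241]
orientation: [2.579, -0.007, 1.671]
ft_force: [-0.3, 0.5, 0.2]
width: 0.0629
```

```bash
python3 avg.py 14
python3 - <<'E'
from ovl import *
import pickle
ps=[read_camera("scene"),read_camera("top")];pickle.dump(ps,open("ps3.pkl","wb"))
s=observe();g=s["ee_pos"]+np.array([-.0069,-.0017,0])
ims=[]
for p,b in ((ps[0],(290,195,350,255)),(ps[1],(255,165,315,225))):
    F=6.6;im=crop(p,b,F);ring(im,p,b,F,(.6224,-.0542),.032,.096+.054,(0,0,255));ring(im,p,b,F,(.6224,-.0542),.046,.096,(0,255,0));ims.append(im)
cv2.imwrite("pics/dn1.png",np.hstack(ims))
E
```

```text
t 26.75 F [ 0.33 -0.21  0.33] sd [0.58 0.46 0.51] ee [ 0.6285 -0.0528  0.1242] Fz [ 0.3  0.8 -0.2  0.5  1.3  0.3 -0.9  0.5  0.1  0.3  0.8  0.6  0.1 -0. ]
```

View pics/dn1.png

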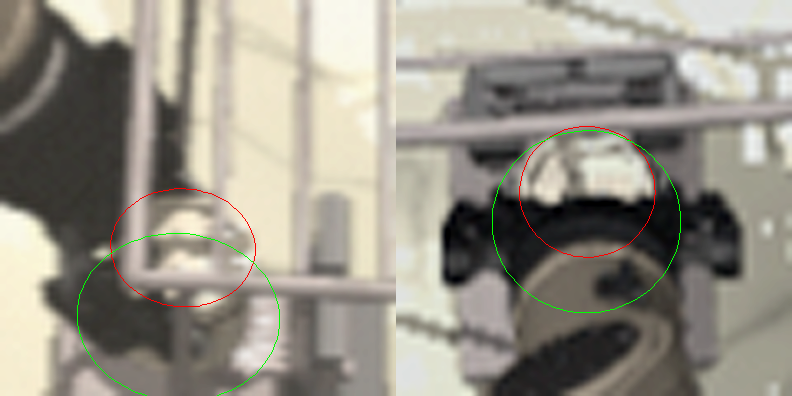

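Emit:
carry_out([
  [0,0,0.08,0,0.5],
  [0,0,0,0,0.5],
  [0,0,0,0,0.5],
  [0,0,0,0,0.72],
  [0,0,0,0,0.76],
  [0,0,0,0,0.8],
  [0,0,0,0,0.85],
  [0,0,0,0,0.9],
])

```text
t: 27.52
ee_pos: [0.6282, -0.0526, 0.1247]
orientation: [2.58, -0.007, 1.672]
ft_force: [-0.2, -0.0, -0.4]
width: 0.077
```

Emit:
carry_out([
  [0,0,0,0,1],
  [0,0,0,0,1],
  [0,0,0,0,1],
  [0,0,0,0,1],
  [0,0,0,0,1],
])

```text
t: 27.93
ee_pos: [0.6284, -0.0527, 0.1249]
orientation: [2.579, -0.007, 1.672]
ft_force: [0.5, 0.0, -1.0]
width: 0.0852
```

```bash
python3 w.py
python3 - <<'E'
from ovl import *
import pickle
ps=[read_camera("scene"),read_camera("top")];pickle.dump(ps,open("ps4.pkl","wb"))
ims=[]
for p,b in ((ps[0],(290,195,350,255)),(ps[1],(255,165,315,225))):
    F=6.6;im=crop(p,b,F);ring(im,p,b,F,(.6224,-.0542),.032,.096+.054,(0,0,255));ring(im,p,b,F,(.6224,-.0542),.046,.096,(0,255,0));ims.append(im)
cv2.imwrite("pics/rel1.png",np.hstack(ims))
E
```

```text
t 27.9333 ee [ 0.6284 -0.0527  0.1249] w 0.0852 F [ 0.5  0.  -1. ]
{'p': array([ 0.631, -0.054,  0.124]), 'lean': 0.562, 'handaz': -173.6, 'xz': 0.007, 'xaz': 95.8, 'q': [-0.62, 0.4, 0.94, 2.04, -1.09, 0.54, 2.73]}
```

View pics/rel1.png

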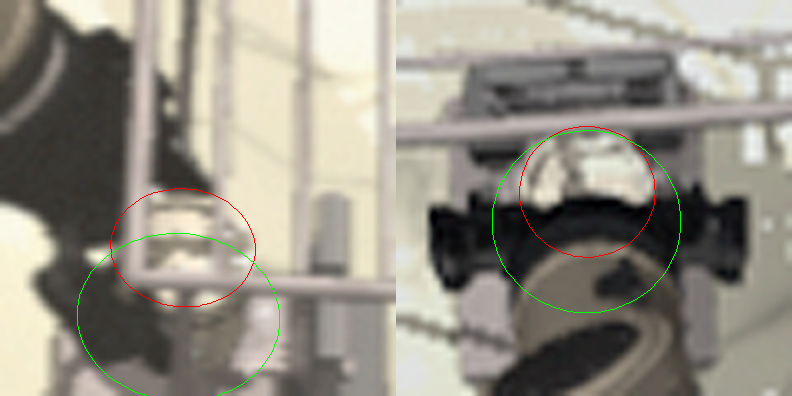

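Emit:
carry_out([
  [-0.5,-0.05,0,0,1],
  [-1,-0.11,0,0,1],
  [-1.5,-0.17,0,0,1],
  [-2,-0.22,0,0,1],
  [-2,-0.22,0,0,1],
  [-2,-0.22,0,0,1],
  [-1.5,-0.17,0.5,0,1],
  [0,0,1,0,1],
])

```text
t: 28.7
ee_pos: [0.5177, -0.0644, 0.1367]
orientation: [2.586, -0.012, 1.669]
ft_force: [-0.1, -0.6, -0.7]
width: 0.0852
```

```bash
python3 w.py
python3 - <<'E'
from sim import *
from ovl import *
import pickle
ps=[read_camera("scene"),read_camera("top")];pickle.dump(ps,open("ps5.pkl","wb"))
ims=[]
for p,b in ((ps[0],(290,195,350,255)),(ps[1],(255,165,315,225))):
    F=6.6;im=crop(p,b,F);ring(im,p,b,F,(.6224,-.0542),.032,.096+.054,(0,0,255));ring(im,p,b,F,(.6224,-.0542),.046,.096,(0,255,0));ims.append(im)
cv2.imwrite("pics/ret1.png",np.hstack(ims))
q0=observe()["joint_positions"];lean=info(q0)["lean"]
for haz in (100,120):
    g=tcp((.432,.181,.040),haz,lean);print(haz,g)
    q=go(q0,[.50,.0,.28],170,10)
    q=go(q,g+[0,0,.14],haz,12)
    q=go(q,g,haz,8)
E
```

```text
t 28.7 ee [ 0.5177 -0.0644  0.1367] w 0.0852 F [-0.1 -0.6 -0.7]
{'p': array([ 0.521, -0.064,  0.137]), 'lean': 0.556, 'handaz': -173.2, 'xz': 0.012, 'xaz': 95.6, 'q': [-0.85, 0.1, 1.13, 2.27, -0.78, 0.41, 2.58]}
100 [0.43302271 0.1751999  0.03070953]
d/row cm [-0.26  0.65  1.39] turn -1.66 n 10 err 0.0003 margin 0.084 {'p': array([ 0.5 , -0.  ,  0.28]), 'lean': 0.565, 'handaz': 170.0, 'xz': 0.009, 'xaz': 79.2, 'q': [-0.64, -0.22, 0.4, 2.09, 0.43, 0.76, 0.92]}
d/row cm [-0.56  1.46 -0.91] turn -5.84 n 12 err 0.0001 margin 0.115 {'p': array([0.433, 0.175, 0.171]), 'lean': 0.565, 'handaz': 100.0, 'xz': 0.009, 'xaz': 9.2, 'q': [-0.86, 0.39, 0.12, 1.72, 0.43, 1.37, -0.75]}
d/row cm [-0.    0.   -1.75] turn -0.0 n 8 err 0.0 margin 0.694 {'p': array([0.433, 0.175, 0.031]), 'lean': 0.565, 'handaz': 100.0, 'xz': 0.009, 'xaz': 9.2, 'q': [-0.86, 0.59, 0.12, 1.83, 0.45, 1.1, -0.88]}
120 [0.43494479 0.17589948 0.03070953]
d/row cm [-0.26  0.65  1.39] turn -1.66 n 10 err 0.0003 margin 0.084 {'p': array([ 0.5 , -0.  ,  0.28]), 'lean': 0.565, 'handaz': 170.0, 'xz': 0.009, 'xaz': 79.2, 'q': [-0.64, -0.22, 0.4, 2.09, 0.43, 0.76, 0.92]}
d/row cm [-0.54  1.47 -0.91] turn -4.17 n 12 err 0.0001 margin 0.107 {'p': array([0.435, 0.176, 0.171]), 'lean': 0.565, 'handaz': 120.0, 'xz': 0.009, 'xaz': 29.2, 'q': [-0.87, 0.28, 0.05, 1.88, 0.56, 1.22, -0.57]}
d/row cm [-0.    0.   -1.75] turn -0.0 n 8 err 0.0 margin 0.578 {'p': array([0.435, 0.176, 0.031]), 'lean': 0.565, 'handaz': 120.0, 'xz': 0.009, 'xaz': 29.2, 'q': [-0.88, 0.5, 0.07, 1.99, 0.64, 0.94, -0.77]}
```

View pics/ret1.png

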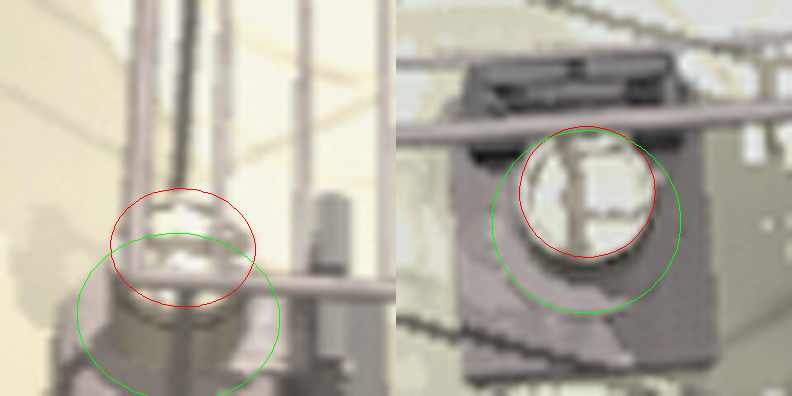

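Emit:
carry_out([
  [-0.2,0.6,1.4,-1.7,1],
  [-0.2,0.6,1.4,-1.7,1],
  [-0.2,0.6,1.4,-1.7,1],
  [-0.2,0.6,1.4,-1.7,1],
  [-0.2,0.6,1.4,-1.7,1],
  [-0.2,0.6,1.4,-1.7,1],
  [-0.2,0.6,1.4,-1.7,1],
  [-0.2,0.6,1.4,-1.7,1],
])

```text
t: 29.47
ee_pos: [0.5056, -0.0252, 0.218]
orientation: [2.6, -0.014, 1.506]
ft_force: [0.4, 0.7, -1.0]
width: 0.0854
```

Emit:
carry_out([
  [-0.2,0.6,1.4,-1.7,1],
  [-0.2,0.6,1.4,-1.7,1],
  [-0.5,1.4,0,-5.8,1],
  [-0.5,1.4,-0.5,-5.8,1],
  [-0.5,1.4,-1,-5.8,1],
  [-0.5,1.4,-1,-5.8,1],
  [-0.5,1.4,-1,-5.8,1],
  [-0.5,1.4,-1,-5.8,1],
])

```text
t: 30.13
ee_pos: [0.4736, 0.0638, 0.2018]
orientation: [2.605, -0.012, 0.892]
ft_force: [-0.3, -0.3, 0.8]
width: 0.0855
```

Emit:
carry_out([
  [-0.5,1.4,-1,-5.8,1],
  [-0.5,1.4,-1,-5.8,1],
  [-0.5,1.4,-1,-5.8,1],
  [-0.5,1.4,-1,-5.8,1],
  [-0.5,1.4,-1,-5.8,1],
  [-0.5,1.4,-1,-5.8,1],
  [0,0,0,0,1],
  [0,0,0,0,1],
])

```text
t: 30.8
ee_pos: [0.4443, 0.1474, 0.1417]
orientation: [2.603, -0.009, 0.291]
ft_force: [0.1, -0.6, 0.6]
width: 0.0854
```

```bash
python3 w.py
python3 - <<'E'
from h import *
import feas
from kin import info
s=observe();i=info(s["joint_positions"])
print(feas.tcp((.432,.181,.040),i["handaz"],i["lean"])-s["ee_pos"])
p1=read_camera("scene");p2=read_camera("top")
f=lambda p,b:cv2.convertScaleAbs(cv2.resize(p["image"][b[1]:b[3],b[0]:b[2],::-1],(400,400),interpolation=cv2.INTER_CUBIC),alpha=1.5)
cv2.imwrite("pics/pn1.png",np.hstack([f(p1,(220,110,340,230)),f(p2,(140,180,260,300))]))
E
```

```text
t 30.8 ee [0.4443 0.1474 0.1417] w 0.0854 F [ 0.1 -0.6  0.6]
{'p': array([0.445, 0.147, 0.141]), 'lean': 0.539, 'handaz': 107.6, 'xz': 0.009, 'xaz': 16.7, 'q': [-0.89, 0.36, 0.2, 1.85, 0.46, 1.2, -0.63]}
[-0.01059782  0.02823219 -0.11114071]
```

View pics/pn1.png

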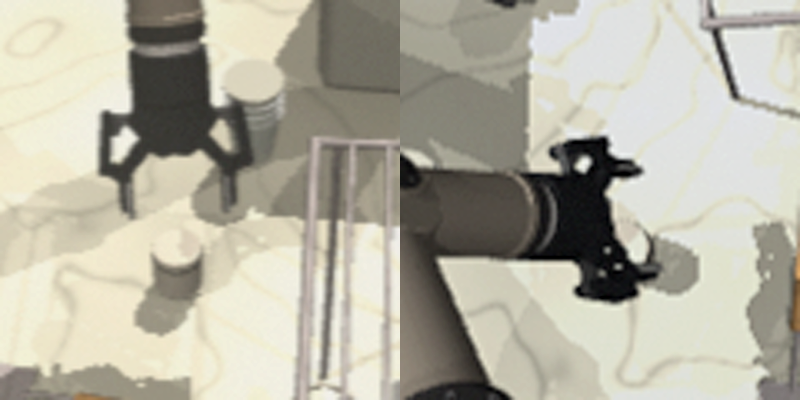

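Emit:
carry_out([
  [-0.5,1.4,0,0,1],
  [-0.5,1.4,-1,0,1],
  [0,0,-2,0,1],
  [0,0,-2,0,1],
  [0,0,-1,0,1],
  [0,0,0,0,1],
  [0,0,0,0,1],
])

```text
t: 31.48
ee_pos: [0.4346, 0.1746, 0.0836]
orientation: [2.603, -0.013, 0.288]
ft_force: [0.6, -0.6, 0.3]
width: 0.0849
```

```bash
python3 w.py
python3 - <<'E'
from h import *
import feas
from kin import info
s=observe();i=info(s["joint_positions"])
print(feas.tcp((.432,.181,.040),i["handaz"],i["lean"])-s["ee_pos"])
E
```

```text
t 31.4833 ee [0.4346 0.1746 0.0836] w 0.0849 F [ 0.6 -0.6  0.3]
{'p': array([0.436, 0.175, 0.083]), 'lean': 0.539, 'handaz': 107.8, 'xz': 0.013, 'xaz': 16.5, 'q': [-0.92, 0.46, 0.18, 1.87, 0.45, 1.11, -0.73]}
[-0.00091003  0.00098515 -0.0530321 ]
```

Emit:
carry_out([
  [0,0,-1.5,0,1],
  [0,0,-1.5,0,1],
  [0,0,-1.5,0,1],
  [0,0,-0.8,0,1],
  [0,0,0,0,1],
  [0,0,0,0,1],
])

```text
t: 31.98
ee_pos: [0.4352, 0.175, 0.0309]
orientation: [2.603, -0.014, 0.288]
ft_force: [-0.2, 0.3, 0.1]
width: 0.0852
```

Emit:
carry_out([
  [0,0,0,0,0.8],
  [0,0,0,0,0.7],
  [0,0,0,0,0.6],
  [0,0,0,0,0.5],
  [0,0,0,0,0.4],
  [0,0,0,0,0.4],
  [0,0,0,0,0.4],
  [0,0,0,0,0.4],
], force=40)

```text
t: 32.65
ee_pos: [0.4348, 0.1752, 0.0312]
orientation: [2.603, -0.014, 0.288]
ft_force: [-2.2, 0.1, 4.8]
width: 0.0509
```

```bash
python3 w.py
python3 - <<'E'
from h import *
p1=read_camera("scene");p2=read_camera("top")
f=lambda p,b:cv2.convertScaleAbs(cv2.resize(p["image"][b[1]:b[3],b[0]:b[2],::-1],(400,400),interpolation=cv2.INTER_CUBIC),alpha=1.5)
cv2.imwrite("pics/pn2.png",np.hstack([f(p1,(220,130,320,230)),f(p2,(150,200,250,300))]))
E
```

```text
t 32.65 ee [0.4348 0.1752 0.0312] w 0.0509 F [-2.2  0.1  4.8]
{'p': array([0.436, 0.175, 0.031]), 'lean': 0.539, 'handaz': 107.8, 'xz': 0.014, 'xaz': 16.5, 'q': [-0.92, 0.55, 0.19, 1.9, 0.47, 1.0, -0.78]}
```

View pics/pn2.png

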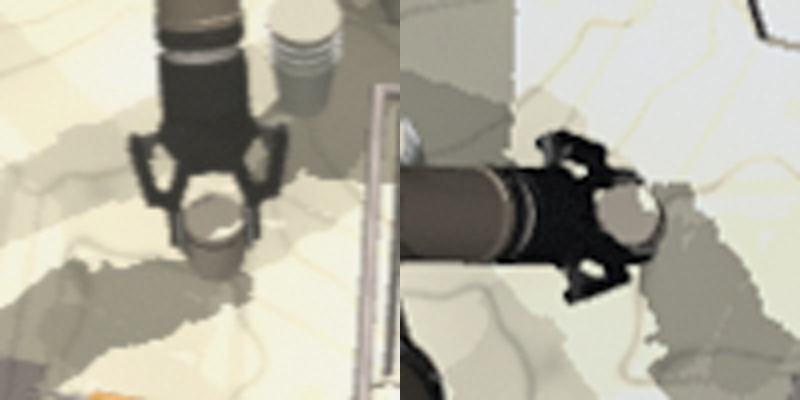

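Emit:
carry_out([
  [0,0,0,0,0.8],
  [0,0,0,0,0.8],
  [-0.12,0.35,-0.35,0,0.8],
  [0,0,-0.35,0,0.8],
  [0,0,0,0,0.8],
  [0,0,0,0,0.6],
  [0,0,0,0,0.5],
  [0,0,0,0,0.4],
], force=40)

```text
t: 33.42
ee_pos: [0.4336, 0.1784, 0.0232]
orientation: [2.603, -0.013, 0.288]
ft_force: [-0.4, -0.0, 1.0]
width: 0.0511
```

Emit:
carry_out([
  [0,0,0,0,0.4],
  [0,0,0,0,0.4],
  [0,0,0,0,0.4],
])

```text
t: 33.67
ee_pos: [0.4336, 0.1783, 0.0232]
orientation: [2.603, -0.013, 0.288]
ft_force: [-0.0, 0.6, 0.2]
width: 0.0511
```

```bash
python3 w.py
python3 - <<'E'
from h import *
p1=read_camera("scene");p2=read_camera("top")
f=lambda p,b:cv2.convertScaleAbs(cv2.resize(p["image"][b[1]:b[3],b[0]:b[2],::-1],(400,400),interpolation=cv2.INTER_CUBIC),alpha=1.5)
cv2.imwrite("pics/pn3.png",np.hstack([f(p1,(220,130,320,230)),f(p2,(150,200,250,300))]))
from sim import *
import pickle
S=pickle.load(open("q.pkl","rb"))
q0=observe()["joint_positions"];lean=info(q0)["lean"];haz=180+np.degrees(S[2])
ax=np.array([np.cos(S[2]),np.sin(S[2]),0]);t=tcp((S[0],S[1],0),haz,lean);t[2]=.180
for via in ([.5,.0,.3],[.52,.03,.27],[.54,.06,.25],[.5,.1,.3]):
    q=go(q0,[.43,.175,.2],107.8,6)
    q=go(q,via,150,10)
    q=go(q,t-.1*ax+[0,0,.03],haz,10)
    q=go(q,t,haz,12)
    q=go(q,t-[0,0,.05],haz,12)
E
```

```text
t 33.6667 ee [0.4336 0.1783 0.0232] w 0.0511 F [-0.   0.6  0.2]
{'p': array([0.434, 0.178, 0.023]), 'lean': 0.539, 'handaz': 107.8, 'xz': 0.013, 'xaz': 16.5, 'q': [-0.93, 0.56, 0.18, 1.9, 0.46, 0.99, -0.79]}
d/row cm [-0.07 -0.05  2.96] turn 0.0 n 6 err 0.0 margin 0.602 {'p': array([0.43 , 0.175, 0.2  ]), 'lean': 0.539, 'handaz': 107.8, 'xz': 0.013, 'xaz': 16.5, 'q': [-0.93, 0.3, 0.18, 1.76, 0.44, 1.35, -0.62]}
d/row cm [ 0.7  -1.75  1.  ] turn 4.22 n 10 err 0.0 margin 0.168 {'p': array([0.5, 0. , 0.3]), 'lean': 0.539, 'handaz': 150.0, 'xz': 0.013, 'xaz': 58.7, 'q': [-0.73, -0.13, 0.38, 1.97, 0.55, 1.0, 0.44]}
d/row cm [ 0.29 -0.67 -0.9 ] turn 3.78 n 10 err 0.0001 margin 0.074 {'p': array([ 0.529, -0.067,  0.21 ]), 'lean': 0.539, 'handaz': -172.2, 'xz': 0.013, 'xaz': 96.5, 'q': [-1.1, -0.17, 1.23, 2.13, 0.01, 0.55, 1.83]}
d/row cm [ 0.83  0.11 -0.25] turn 0.0 n 12 err 0.0003 margin 0.0 {'p': array([ 0.628, -0.053,  0.18 ]), 'lean': 0.539, 'handaz': -172.2, 'xz': 0.013, 'xaz': 96.5, 'q': [-0.72, 0.32, 1.05, 1.96, -0.83, 0.65, 2.5]}
d/row cm [ 0.   -0.   -0.42] turn 0.0 n 12 err 0.0 ma
[... 2625 characters left out ...]
8.7, 'q': [-0.8, -0.03, 0.24, 1.89, 0.55, 1.08, 0.25]}
d/row cm [ 0.29 -1.67 -0.9 ] turn 3.78 n 10 err 0.0002 margin 0.152 {'p': array([ 0.529, -0.067,  0.21 ]), 'lean': 0.539, 'handaz': -172.2, 'xz': 0.013, 'xaz': 96.5, 'q': [-0.94, -0.11, 1.11, 2.13, -0.12, 0.55, 1.96]}
d/row cm [ 0.83  0.11 -0.25] turn 0.0 n 12 err 0.0001 margin 0.117 {'p': array([ 0.628, -0.053,  0.18 ]), 'lean': 0.539, 'handaz': -172.2, 'xz': 0.013, 'xaz': 96.5, 'q': [-0.68, 0.31, 0.99, 1.96, -0.8, 0.63, 2.47]}
d/row cm [ 0.   -0.   -0.42] turn 0.0 n 12 err 0.0 margin 0.315 {'p': array([ 0.628, -0.053,  0.13 ]), 'lean': 0.539, 'handaz': -172.2, 'xz': 0.013, 'xaz': 96.5, 'q': [-0.57, 0.37, 0.88, 2.01, -0.97, 0.55, 2.64]}
```

View pics/pn3.png

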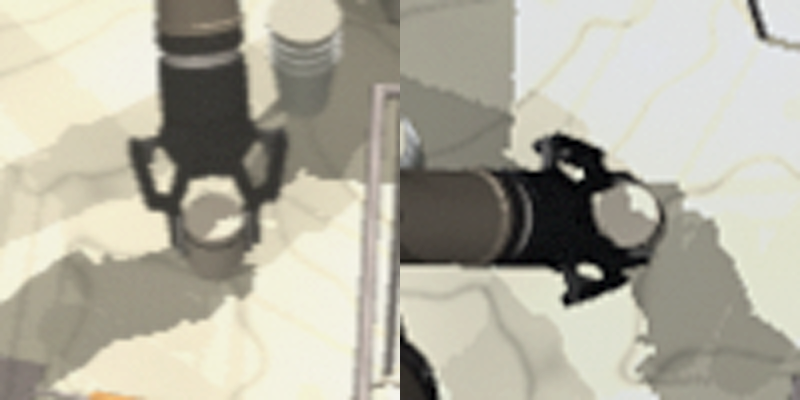

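Emit:
carry_out([
  [0,0,0.5,0,0.4],
  [0,0,2,0,0.4],
  [0,0,3,0,0.4],
  [0,0,3,0,0.4],
  [0,0,3,0,0.4],
  [0,0,3,0,0.4],
  [0,0,3,0,0.4],
  [0.5,-0.6,1,2,0.4],
])

```text
t: 34.43
ee_pos: [0.4402, 0.175, 0.2122]
orientation: [2.607, -0.02, 0.326]
ft_force: [0.1, 1.0, -0.2]
width: 0.0511
```

Emit:
carry_out([
  [1,-1.3,0.7,4,0.4],
  [1,-1.3,0.7,4,0.4],
  [1,-1.3,0.7,4,0.4],
  [1,-1.3,0.7,4,0.4],
  [1,-1.3,0.7,4,0.4],
  [1,-1.3,0.7,4,0.4],
  [1,-1.3,0.7,4,0.4],
  [1,-1.3,0.7,4,0.4],
])

```text
t: 35.1
ee_pos: [0.5181, 0.0674, 0.2641]
orientation: [2.604, -0.012, 0.885]
ft_force: [0.4, -0.5, -1.2]
width: 0.0511
```

```bash
python3 w.py
```

```text
t 35.1 ee [0.5181 0.0674 0.2641] w 0.0511 F [ 0.4 -0.5 -1.2]
{'p': array([0.52 , 0.068, 0.264]), 'lean': 0.538, 'handaz': 141.9, 'xz': 0.012, 'xaz': 50.7, 'q': [-0.72, 0.05, 0.24, 1.9, 0.56, 1.03, 0.15]}
```

Emit:
carry_out([
  [0.1,-1.5,-0.3,5,0.4],
  [0,-1.5,-0.5,5,0.4],
  [0,-1.5,-0.6,5,0.4],
  [0,-1.5,-0.6,5,0.4],
  [0,-1.5,-0.6,5,0.4],
  [0,-1.5,-0.6,5,0.4],
  [0,-1.5,-0.6,5,0.4],
  [0,-1.5,-0.6,5,0.4],
])

```text
t: 35.77
ee_pos: [0.5172, -0.0403, 0.223]
orientation: [2.611, -0.014, 1.511]
ft_force: [0.0, -0.3, -1.5]
width: 0.051
```

Emit:
carry_out([
  [0,-0.8,-0.6,4,0.4],
  [0,0,0,0,0.4],
  [0,0,0,0,0.4],
  [0,0,0,0,0.4],
])

```text
t: 36.1
ee_pos: [0.5185, -0.0444, 0.2186]
orientation: [2.611, -0.015, 1.571]
ft_force: [-0.1, 0.6, -1.2]
width: 0.051
```

```bash
python3 w.py; python3 avg.py 12;python3 - <<'E'
from ovl import *
import pickle,feas
from kin import info
ps=[read_camera("scene"),read_camera("top")];pickle.dump(ps,open("ps6.pkl","wb"))
s=observe();i=info(s["joint_positions"]);T=feas.T(i["handaz"],i["lean"]);g=s["ee_pos"]-.011*T[:,2]
h=np.array([np.cos(np.radians(i["handaz"])),np.sin(np.radians(i["handaz"])),0]);g=g-.004*h;print("pot est",g)
b=s["ee_pos"][2]-.0232
ims=[]
for p in ps:
    c=proj(p,[g[0],g[1],b+.03])[0].astype(int);bx=(c[0]-25,c[1]-25,c[0]+25,c[1]+25);F=8
    im=crop(p,bx,F);ring(im,p,bx,F,g,.026,b+.06,(0,0,255));ring(im,p,bx,F,g,.026,b+.005,(255,0,0));ims.append(im)
cv2.imwrite("pics/ap4.png",np.hstack(ims))
E
```

```text
t 36.1 ee [ 0.5185 -0.0444  0.2186] w 0.051 F [-0.1  0.6 -1.2]
{'p': array([ 0.521, -0.044,  0.219]), 'lean': 0.531, 'handaz': -178.6, 'xz': 0.015, 'xaz': 90.0, 'q': [-0.64, -0.11, 0.69, 2.14, 0.04, 0.56, 1.6]}
t 36.7 F [ 0.11  0.27 -1.51] sd [0.49 0.45 0.44] ee [ 0.5189 -0.0448  0.2188] Fz [-1.1 -1.  -2.1 -0.9 -2.  -1.2 -1.3 -1.5 -1.4 -2.1 -2.2 -1.3]
pot est [ 0.51721234 -0.04556092  0.22818083]
```

View pics/ap4.png

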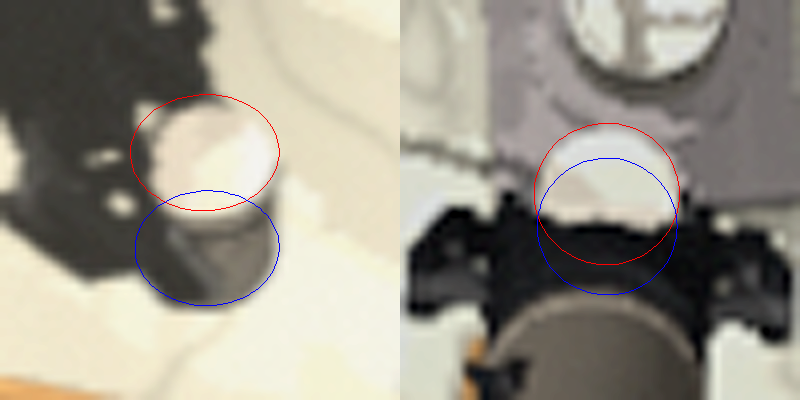

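Run:
```python
from ovl import *
import pickle
ps=pickle.load(open("ps5.pkl","rb"))
ims=[]
for p in ps:
    c=proj(p,[.6224,-.0542,.13])[0].astype(int);bx=(c[0]-16,c[1]-16,c[0]+16,c[1]+16);F=12.4
    im=crop(p,bx,F);im=cv2.convertScaleAbs(im,alpha=.7)
    ring(im,p,bx,F,(.6224,-.0542),.032,.148,(0,0,255));ring(im,p,bx,F,(.6224,-.0542),.032,.096,(255,0,0));ring(im,p,bx,F,(.6224,-.0542),.0275,.148,(0,160,0));ims.append(im)
cv2.imwrite("pics/lid.png",np.hstack(ims))
```

```text
(no output)
```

View pics/lid.png

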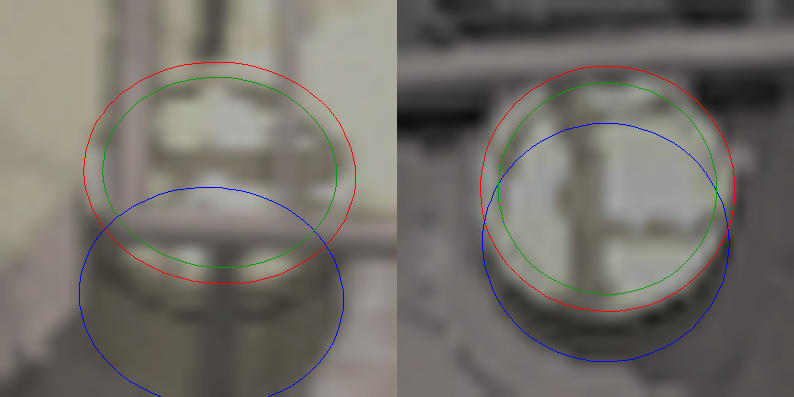

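Emit:
carry_out([
  [0.5,0,-1,1,0.4],
  [0.7,-0.1,-1.4,1,0.4],
  [1.2,-0.1,-1.3,1,0.4],
  [1.4,-0.1,0,0,0.4],
  [1.4,-0.1,0,0,0.4],
  [1.4,-0.1,0,0,0.4],
  [1.2,-0.1,0,0,0.4],
  [0,0,0,0,0.4],
])

```text
t: 37.47
ee_pos: [0.5993, -0.0517, 0.1823]
orientation: [2.608, -0.012, 1.623]
ft_force: [0.4, 0.1, -1.9]
width: 0.051
```

```bash
python3 w.py
```

```text
t 37.4667 ee [ 0.5993 -0.0517  0.1823] w 0.051 F [ 0.4  0.1 -1.9]
{'p': array([ 0.602, -0.052,  0.182]), 'lean': 0.534, 'handaz': -175.9, 'xz': 0.012, 'xaz': 93.0, 'q': [-0.58, 0.18, 0.79, 2.02, -0.52, 0.52, 2.17]}
```

Emit:
carry_out([
  [0.8,-0.06,0,0,0.4],
  [0.8,-0.06,0,0,0.4],
  [0.7,-0.06,0,0,0.4],
  [0.2,-0.02,0,0,0.4],
  [0,0,0,0,0.4],
  [0,0,0,0,0.4],
])

```text
t: 37.97
ee_pos: [0.6216, -0.0536, 0.1815]
orientation: [2.611, -0.014, 1.623]
ft_force: [-0.7, 0.6, -1.7]
width: 0.0509
```

```bash
python3 w.py
cat > look.py <<'E'
from ovl import *
import pickle,feas,sys
from kin import info
ps=[read_camera("scene"),read_camera("top")];pickle.dump(ps,open(sys.argv[1]+".pkl","wb"))
s=observe();i=info(s["joint_positions"]);T=feas.T(i["handaz"],i["lean"]);g=s["ee_pos"]-.011*T[:,2]
h=np.array([np.cos(np.radians(i["handaz"])),np.sin(np.radians(i["handaz"])),0]);g=g-.0035*h;print("pot est",g)
b=s["ee_pos"][2]-.0242;print("base",b)
bz=float(sys.argv[2]) if len(sys.argv)>2 else .148
ims=[]
for p in ps:
    c=proj(p,[g[0],g[1],b+.02])[0].astype(int);bx=(c[0]-20,c[1]-20,c[0]+20,c[1]+20);F=10
    im=crop(p,bx,F);ring(im,p,bx,F,g,.026,b+.06,(0,0,255));ring(im,p,bx,F,g,.026,b+.005,(255,0,0));ring(im,p,bx,F,(.622,-.0542),.032,bz,(0,160,0));ims.append(im)
cv2.imwrite(f"pics/{sys.argv[1]}.png",np.hstack(ims))
E
python3 look.py ap5
```

```text
t 37.9667 ee [ 0.6216 -0.0536  0.1815] w 0.0509 F [-0.7  0.6 -1.7]
{'p': array([ 0.624, -0.054,  0.181]), 'lean': 0.531, 'handaz': -175.6, 'xz': 0.014, 'xaz': 93.0, 'q': [-0.54, 0.24, 0.77, 1.96, -0.58, 0.55, 2.21]}
pot est [ 0.6192851  -0.05369998  0.19103924]
base 0.15735392318024802
```

View pics/ap5.png

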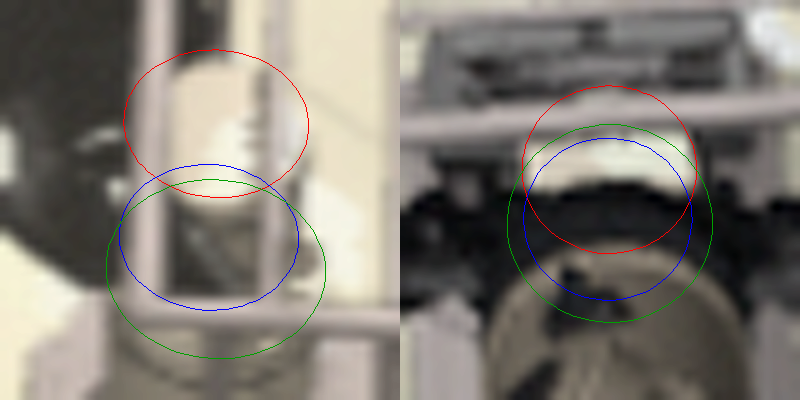

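Emit:
carry_out([
  [0.28,-0.05,0,0,0.4],
  [0,0,0,0,0.4],
  [0,0,-0.2,0,0.4],
  [0,0,-0.2,0,0.4],
  [0,0,-0.2,0,0.4],
  [0,0,0,0,0.4],
])

```text
t: 38.57
ee_pos: [0.6241, -0.0539, 0.1749]
orientation: [2.611, -0.014, 1.623]
ft_force: [-0.3, 0.0, -1.5]
width: 0.0511
```

```bash
python3 avg.py 8; python3 look.py ap6
```

```text
t 38.97 F [ 0.16 -0.02 -1.43] sd [0.67 0.5  0.27] ee [ 0.6246 -0.054   0.1756] Fz [-1.6 -1.3 -1.5 -1.4 -1.3 -1.1 -1.2 -2. ]
pot est [ 0.62258666 -0.05415521  0.1852789 ]
base 0.15159916386248667
```

View pics/ap6.png

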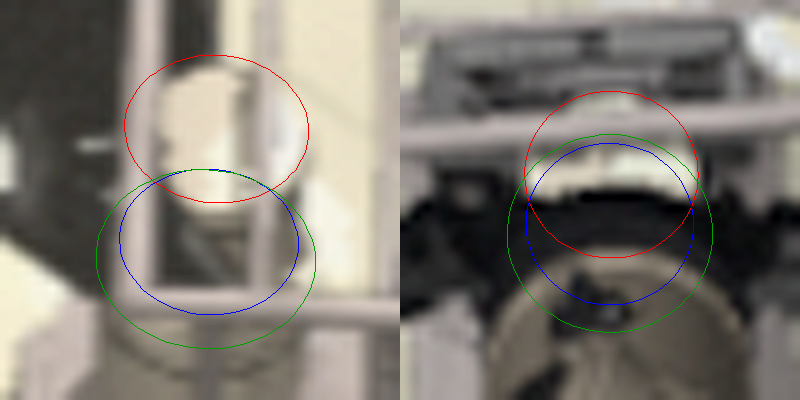

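Emit:
carry_out([
  [0,0,-0.2,0,0.4],
  [0,0,-0.2,0,0.4],
  [0,0,-0.2,0,0.4],
  [0,0,0,0,0.4],
])

```text
t: 39.4
ee_pos: [0.6242, -0.0539, 0.1689]
orientation: [2.611, -0.014, 1.623]
ft_force: [0.0, -0.3, -1.7]
width: 0.0514
```

```bash
python3 avg.py 8; python3 look.py ap7
```

```text
t 39.8 F [-0.31  0.15 -1.18] sd [0.46 0.47 0.26] ee [ 0.6246 -0.0541  0.1696] Fz [-1.2 -1.  -0.8 -1.5 -1.7 -1.3 -1.  -1. ]
pot est [ 0.62257507 -0.05420501  0.17926739]
base 0.1455876556627081
```

View pics/ap7.png

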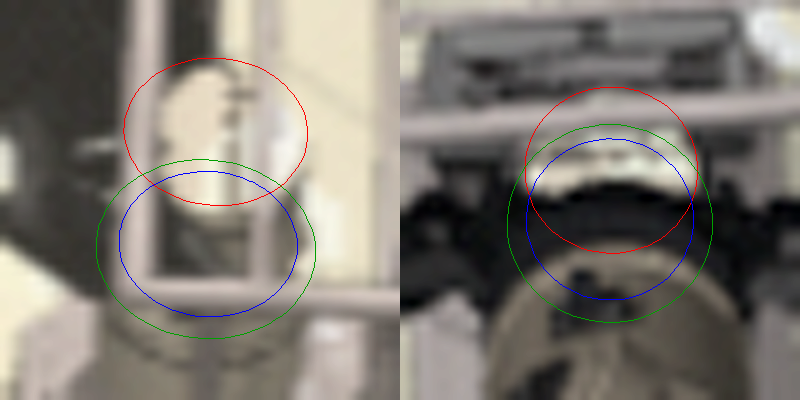

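Emit:
carry_out([
  [0,0,-0.15,0,0.4],
  [0,0,-0.15,0,0.4],
  [0,0,0,0,0.4],
])

```text
t: 40.15
ee_pos: [0.6246, -0.054, 0.1665]
orientation: [2.61, -0.014, 1.623]
ft_force: [1.2, -0.5, -1.2]
width: 0.0512
```

```bash
python3 avg.py 8
```

```text
t 40.55 F [-0.22 -0.1  -1.08] sd [0.28 0.55 0.48] ee [ 0.6246 -0.054   0.1667] Fz [-1.4 -0.3 -0.7 -0.6 -1.9 -1.4 -0.9 -1.3]
```

Emit:
carry_out([
  [0,0,-0.15,0,0.4],
  [0,0,-0.15,0,0.4],
  [0,0,0,0,0.4],
])

```text
t: 40.8
ee_pos: [0.6247, -0.054, 0.1635]
orientation: [2.61, -0.014, 1.623]
ft_force: [-0.1, -0.1, -1.2]
width: 0.0511
```

```bash
python3 avg.py 8
```

```text
t 41.2 F [-0.15  0.13 -0.61] sd [0.46 0.38 0.24] ee [ 0.6247 -0.054   0.1638] Fz [-1.  -0.9 -0.3 -0.4 -0.6 -0.8 -0.5 -0.4]
```

Emit:
carry_out([
  [0,0,-0.12,0,0.4],
  [0,0,-0.12,0,0.4],
  [0,0,-0.1,0,0.4],
  [0,0,0,0,0.4],
  [0,0,0,0,0.4],
])

```text
t: 41.62
ee_pos: [0.6247, -0.054, 0.1604]
orientation: [2.61, -0.014, 1.623]
ft_force: [-0.7, -0.5, 0.4]
width: 0.0508
```

```bash
python3 avg.py 20; python3 look.py ap8 .139
```

```text
t 42.62 F [0.43 0.12 0.07] sd [0.54 0.38 0.41] ee [ 0.6247 -0.054   0.1604] Fz [ 0.3 -0.7  0.1  0.1  0.9 -0.3 -0.5  0.1  0.   0.7  0.5 -0.2 -0.6  0.6
  0.3  0.2 -0.  -0.  -0.3  0.2]
pot est [ 0.62258933 -0.05422314  0.16985415]
base 0.1361744125456604
```

View pics/ap8.png

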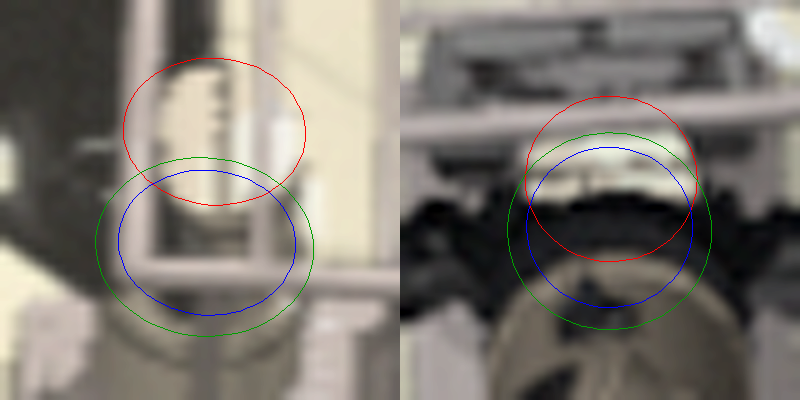

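Emit:
carry_out([
  [0,0,0,0,0.58],
  [0,0,0,0,0.62],
  [0,0,0,0,0.66],
  [0,0,0,0,0.7],
  [0,0,0,0,0.8],
  [0,0,0,0,0.9],
  [0,0,0,0,0.95],
  [0,0,0,0,0.95],
])

```text
t: 43.38
ee_pos: [0.6246, -0.054, 0.1603]
orientation: [2.61, -0.014, 1.623]
ft_force: [0.1, -0.1, 0.4]
width: 0.0811
```

```bash
python3 w.py; python3 look.py ap9 .139
```

```text
t 43.3833 ee [ 0.6246 -0.054   0.1603] w 0.0811 F [ 0.1 -0.1  0.4]
{'p': array([ 0.627, -0.055,  0.16 ]), 'lean': 0.532, 'handaz': -175.6, 'xz': 0.014, 'xaz': 93.0, 'q': [-0.5, 0.27, 0.72, 1.98, -0.65, 0.51, 2.28]}
pot est [ 0.622529   -0.05418317  0.16977386]
base 0.13609412774909038
```

View pics/ap9.png

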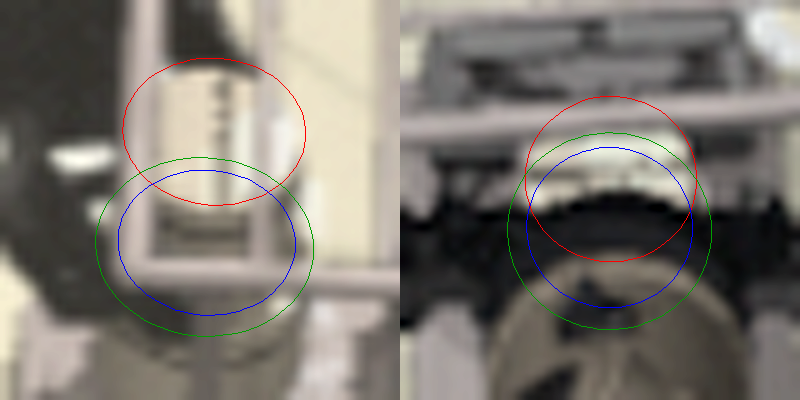

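Released without movement. Withdraw straight back along the hand direction, then check.

Emit:
carry_out([
  [0,0,0,0,1],
  [-0.5,-0.04,0,0,1],
  [-1,-0.08,0,0,1],
  [-1.5,-0.11,0,0,1],
  [-2,-0.15,0,0,1],
  [-2,-0.15,0,0,1],
  [-2,-0.15,0,0,1],
  [-1.5,-0.1,0,0,1],
])

```text
t: 44.15
ee_pos: [0.5168, -0.062, 0.1593]
orientation: [2.612, -0.016, 1.622]
ft_force: [-0.4, -0.4, -0.1]
width: 0.0858
```

Emit:
carry_out([
  [-0.8,0,0.5,0,1],
  [0,0,0,0,1],
  [0,0,0,0,1],
])

```text
t: 44.4
ee_pos: [0.5113, -0.0616, 0.1657]
orientation: [2.609, -0.016, 1.623]
ft_force: [0.4, 0.2, 0.4]
width: 0.0855
```

```bash
python3 w.py
python3 - <<'E'
from ovl import *
import pickle
ps=[read_camera("scene"),read_camera("top")];pickle.dump(ps,open("psf.pkl","wb"))
ims=[]
c0=(.622,-.0542)
for p in ps:
    c=proj(p,[*c0,.14])[0].astype(int);bx=(c[0]-20,c[1]-20,c[0]+20,c[1]+20);F=10
    im=crop(p,bx,F);im=cv2.convertScaleAbs(im,alpha=.8);ring(im,p,bx,F,c0,.026,.135+.06,(0,0,255));ring(im,p,bx,F,c0,.026,.140,(255,0,0));ring(im,p,bx,F,c0,.032,.139,(0,160,0));ims.append(im)
cv2.imwrite("pics/fin.png",np.hstack(ims))
cv2.imwrite("pics/finfull.png",ps[0]["image"][:,:,::-1])
E
```

```text
t 44.4 ee [ 0.5113 -0.0616  0.1657] w 0.0855 F [0.4 0.2 0.4]
{'p': array([ 0.514, -0.062,  0.166]), 'lean': 0.533, 'handaz': -175.5, 'xz': 0.016, 'xaz': 93.0, 'q': [-0.64, -0.02, 0.82, 2.23, -0.28, 0.43, 2.03]}
```

View pics/fin.png

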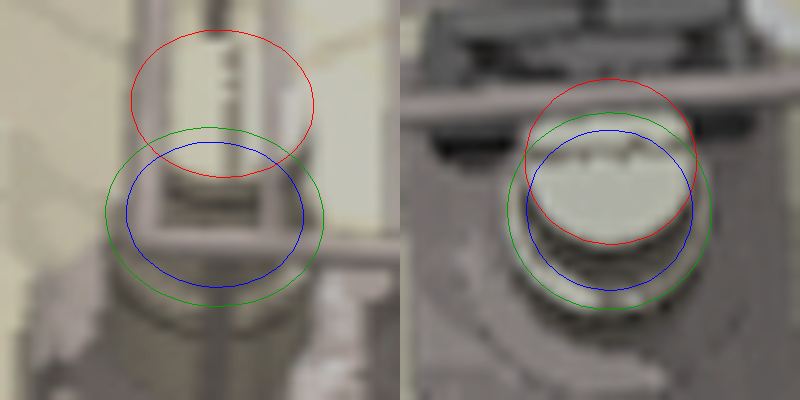

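View pics/finfull.png

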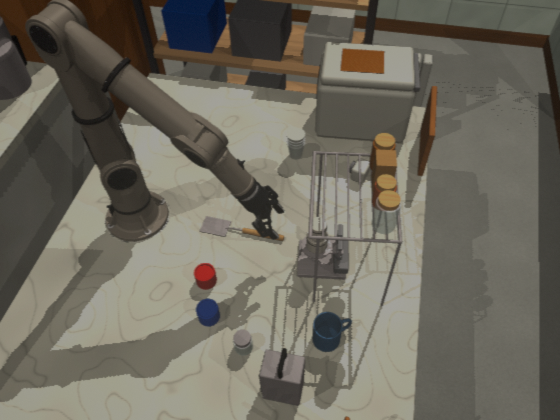

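```bash
python3 -c "
from station import *
print(close_job())"
```

```text
the job is handed in; nothing more can be done
None
```

Both pots are stacked on the lift: the broad pot is in the middle of the platform and the narrow pot stands on its lid. The job is handed in at about t = 44 s of the 72 s allowed. `close_job` gives no verdict, so everything below comes from my own checks.

**How it was done:**
- **Lean:** the moves have no tilt command. I got the 30–32° lean by driving the arm against a wrist joint limit; the controller then held that lean.
- **Broad pot:** it weighs about 2.0 N. I lowered it until the wrist force read about zero, roughly 9 mm of sink, then opened the jaws and withdrew.
- **Narrow pot:** it weighs about 1.5 N. I gripped it a second time, 8 mm lower, to clear the shelf better, then lowered it the same way. The wrist force read 0.07 ± 0.09 N when I let go.

**Last checks:**
- **Position:** in both cameras each pot lies on its predicted outline to within about 1–2 mm. Both look upright and centred, and no movement showed between the pictures before and after release.
- **Foot inside the rim:** this rests mainly on the contact height, which matched the sunk lid and was about 4 mm too low for the rim. No picture shows the foot directly.
- **Surroundings:** the last scene picture shows the other things where they were, and the gripper is open and clear of everything.

**Did not quite agree:**
- Camera heights for the pots read 2–4 mm lower than the arm's own, so I used the arm's heights for contact.
- My first height estimates from clicked points were 10–17 mm low; redrawing the pot outlines at their stated sizes fixed that.
- When lowering the broad pot, one force average read 0.33 N too high. I combined it with the earlier readings and raised the pot about 0.8 mm before releasing.
- The platform's speed could not be read directly, so its limit is not confirmed.

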